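Clamp the cartridge in the reader and set its display

TASK

Get the chip reader ready for a reading: swing the clamp lever under the reader's head down until its sprung foot bears on the cartridge with the foot pressed about half way into its sleeve, gently and never bottomed out hard, and leave it clamped. Turn the small display to face squarely over the front of its own stand, leaning back 15 degrees from upright, and leave the beaker and the tube standing where they are.

Things in the scene. Friction and masses are not known exactly. Their poses are not given: they have to be found in the camera images.
- reader: Chip reader, fixed: blue and aluminium base 160 (x) by 150 (y) by 30 mm, two posts at the back (x +66, y +-62 mm) that carry a white optical head over the lever. Origin: centre of the underside; x from its front to its back, z up.
- head_edge (a point): Middle of the lower front edge of the reader's optical head, which spans x -65 to +60, y +-35, z 230 to 290 mm in the reader's frame. It overhangs the lever, so a tool can reach the lever's bar only tilted, best 30 to 40 degrees, coming in from the front.
- lever: Steel clamp lever, an arm 12 mm wide and 8 mm thick from its pivot (its origin; reader's x +45, y 0, z 85 mm; axis along y) towards the reader's front; its own x lies along the arm, the bar at x -120 mm. Starts raised 16 to 24 degrees above level, goes down to 28 below. Stiff pivot: stays where left, needs 0.65 N m either way (5.4 N at the bar).
- handle (a point): Centre of the lever's black round cross bar, 14 mm in diameter, 50 mm long (along y), 120 mm from the pivot. Once the foot is on the cartridge the bar pushes back harder: 2.75 N more than the pivot alone when the foot is half way in. A tool that has stopped on the bar feels less than a moving one (1 to 4 N before the foot touches), but about the same rise.
- foot_axis (a point): Point on the lever 55 mm from its pivot, above the foot. A dark sleeve hangs here with a round rubber foot (radius 7 mm) sprung in its end: travel 10 mm, 1.2 N per mm, 6 N half way. The sleeve is screwed down by an unknown amount (varies 12 mm), so the foot meets the cartridge with the lever 2 to 15 degrees below level: feel or look for it.
- cartridge: Grey flat cartridge 30 (x) by 76 (y) by 8 (z) mm, loose in the low nest on the reader's base below the foot, already in its place, its underside 30 mm above the bench. Origin: centre of its underside.
- stand: Fixed foot of the display, a grey plate 120 (x) by 110 (y) by 12 mm with an upright post at its centre. Origin: centre of its underside, x from front to back, z up.
- screen_top (a point): Middle of the display panel's top edge. The panel is white with a black screen on its front, 150 mm wide, 90 mm high and 14 mm thick; it spans 10 to 100 mm from the tilt axis, which passes through the middle of its thickness, 130 mm above the bench, and crosses the post's upright axis.
- swivel (a joint): Swivel of the display about its post (rad): 0 faces squarely over the front (-x) of its stand, positive turns it anticlockwise seen from above; range -1 to 1. Stays where left (0.12 N m).
- screen (a joint): Tilt of the display (rad): 0 upright, positive leans back (top away from its front), negative droops forward; range -0.8 to 0.9. Stays where left (0.3 N m).
- beaker: Small glass beaker, 56 mm across, 70 mm high, origin under its centre. Stands between the two devices.
- tube: White sample tube with a blue cap, 30 mm across and about 110 mm high, origin under its centre. Stands between the two devices, farther back.
Not all that is in view belongs to the job. Leave any green or turquoise look-alike of the stand alone.

How it is judged:
By the outcome, as a careful person would: the job done as asked, in the order asked, and still so for the second after the job is handed in, with the robot touching nothing.
It also fails if it takes over 72 s, if anything falls off the work surface, if the arm or the gripper's body presses on something with over 40 N, if the wrist force passes 120 N, or if a joint passes its speed limit or range.

ROBOT

A 7-joint arm with a two-finger parallel gripper is mounted at the origin on the work surface. World frame = base frame: x ahead of the robot, y to its left, z up, the work surface at z = 0. Lengths are in m, angles in degrees, forces in N, time in s.
With the tool pointing down it reaches from about 0.425 to 0.875 m from the base axis. Payload 4.7 kg.
Tool frame: the origin (TCP) lies on the centre line of the jaws, within the pads' length; the fingertips stand ahead of it and the grasp point (between the pads) lies 2 mm behind it (env.tip_reach is the x of the fingertips in the tool frame, in m); x points along the fingers, z is the direction in which the jaws open and shut, and the axes are right-handed (so a half turn about x gives the same grasp; the last joint's range is limited). The gripper opens to 87 mm and grips with 3 to 60 N. Pads are 19 mm wide; open, the fingers measure 117 mm over their backs; the gripper's body (75 mm by 190 mm) begins 51 mm behind the grasp point.
Start: joints at [70.078, 18.392, -4.016, 83.108, 1.295, 78.541, -3.26], TCP at [0.23, -0.608, 0.24] pointing down, gripper open.
Joint ranges: [-163.93, 163.93], [-17.29, 119.83], [-79.2, 71.16], [3.27, 140.29], [-89.18, 269.18], [5.43, 117.66], [-154.24, 154.24]. Speed limits (degrees/s): [147.25, 147.25, 180, 180, 180, 180, 180].

INTERFACE

Orientations are given as [roll, pitch, yaw] about the fixed x, y, z axes, in that order (R = Rz(yaw) Ry(pitch) Rx(roll)).
In Python, from cell import telemetry, optics, env, models gives the robot as it stands.
- The arm moves only by the shell command python3 -m pendant 'ROWS' [FORCE]. ROWS is JSON, a list of rows, each a list of 3 entries, a list of its own where there are three numbers: the finger opening in mm, from 0 to 87, then the shift along the tool's x, y, z in mm, then the turn, a rotation vector about the tool's x, y, z in rad. A call has 1 to 10 rows; each row is the pose to reach, as a shift and turn from the pose commanded when the call began, along the tool's axes at that moment; what a row does not reach only later rows make up. A row lasts 1/12 s, in which the tool goes at most 41.7 mm and 7.16 degrees, less where a joint would pass 70% of its speed; a pose out of reach is approached as far as the arm can. A call with a gripper value outside its range is refused whole. The fingers move at their own pace and stop on an object; FORCE is the grip in N (left out, the last holds). Time passes only in rows, so rows that repeat a pose let the fingers close. It gives the time, the measured TCP pose, the force and the opening at its end, in the units of the state.
- telemetry.get_obs(): the state, without advancing time (a new reading comes with each control period).
- optics.read_camera(name): name is "scene" or "top" or "wrist"; returns a dict with "image" (480x640x3 uint8, blue, green, red), "range_z" (480x640 float32, m along the optical axis (not along the pixel's ray), 0 where there is no reading), "fx", "fy", "cx", "cy" (pixels), "k1" (the pictures are not rectified: a ray, as slopes to the right and down, at radius r is drawn at 1 + k1 r^2 times it, then the intrinsics apply), "cam_to_world" (4x4, takes a point from camera to world coordinates). Camera axes: x right, y up, looking along -z (the intrinsics and any distortion apply to the point x, -y, -z); pixel columns grow to the right and rows downward; lengths in m; the calibration is good to about 2 mm. A picture is of the moment at which its call begins.
- env.sign_off(): hands the job in, once; it reports no verdict.
Trained networks look in the newest picture that a camera, given by its name, has taken for a name from the list of things; names that differ only in an ending like _2 or _b are one class to them, and where a whole thing is asked for, a point or a joint stands for the part that bears it (a point fixed in the world has none). Each returns a list of dicts, best first, with "confidence" (0 to 1); they miss things now and then, are a little off and sometimes report something else, mostly with a low value. They report only what shows in the picture. A call takes as long as a camera call. They do not tell look-alikes from the thing itself.
- models.masks_of(camera, label): "pixels" (480x640 bool, what is visible of it) and "extent" ([left, top, right, bottom] as shares, 0 to 1, of the picture: columns of its width, rows of its height, round what is visible of it).
- models.landmark_of(camera, label): "centre" ([row, column] as shares, 0 to 1, of the picture: columns of its width, rows of its height: a listed point, or the origin of a listed thing).
The state is a dict: "time_s": time; "qpos": joint angles; "joint_velocities": joint speeds; "effort": joint torques, N m; "tool_pos": TCP position; "tool_rot": TCP orientation; "force": force on the tool from outside, world axes, zero at the start; "wrist_torque": the same for the moment, N m; "grip_width": finger opening in m.
Only numpy, scipy, OpenCV 4.12 (cv2) and the standard library are available. Lean on these libraries where they do the work, as an engineer would, in place of code of your own. Each camera call takes 0.05 s, during which the arm holds its last target.

## Working session

There is one attempt and no reset: what is moved stays moved. The work goes in short steps, Python scripts to look and compute and a shell command to move; the robot and the scene stay as the last step left them, time stands still between calls to the robot, and variables do not carry over. Pictures are saved under pics/ and viewed, and the job is handed in when it is done.

```bash
ls; mkdir -p pics
cat > h.py <<'E'
import numpy as np, cv2
from cell import telemetry, optics, env, models
from scipy.spatial.transform import Rotation as R
def cam(n): return optics.read_camera(n)
def und(c,u,v):
    xd=(np.asarray(u,float)-c['cx'])/c['fx']; yd=(np.asarray(v,float)-c['cy'])/c['fy']
    x,y=xd.copy() if hasattr(xd,'copy') else xd,yd
    x=xd;y=yd
    for _ in range(20):
        s=1+c['k1']*(x*x+y*y); x=xd/s;y=yd/s
    return x,y
def pt(c,u,v,d=None):
    x,y=und(c,u,v)
    if d is None: d=c['range_z'][np.asarray(v).astype(int),np.asarray(u).astype(int)]
    p=np.stack([x*d,-y*d,-d*np.ones_like(x)],-1)
    T=c['cam_to_world']; return p@T[:3,:3].T+T[:3,3]
def ray(c,u,v):
    x,y=und(c,u,v); T=c['cam_to_world']
    d=T[:3,:3]@np.array([x,-y,-1.]); return T[:3,3],d/np.linalg.norm(d)
def proj(c,P):
    T=c['cam_to_world']; q=(np.atleast_2d(P)-T[:3,3])@T[:3,:3]
    x=q[:,0]/-q[:,2]; y=-q[:,1]/-q[:,2]; s=1+c['k1']*(x*x+y*y)
    return np.stack([c['cx']+c['fx']*x*s, c['cy']+c['fy']*y*s],-1)
def tri(rays):
    A=0;b=0
    for o,d in rays:
        M=np.eye(3)-np.outer(d,d); A=A+M; b=b+M@o
    p=np.linalg.solve(A,b)
    return p,[np.linalg.norm((np.eye(3)-np.outer(d,d))@(p-o)) for o,d in rays]
def tool():
    o=telemetry.get_obs(); return np.array(o['tool_pos']),R.from_euler('xyz',o['tool_rot'],degrees=True)
E
python3 - <<'E'
from h import *
for n in ['scene','top','wrist']:
    c=cam(n); cv2.imwrite(f'pics/{n}0.png',c['image'])
    print(n,c['fx'],c['cx'],c['cy'],c['k1'],np.round(c['cam_to_world'],3).tolist())
    for l in ['reader','head_edge','lever','handle','foot_axis','cartridge','stand','screen_top','beaker','tube']:
        r=models.landmark_of(n,l)
        print(l,[(round(float(q['confidence']),2),int(q['centre'][1]*640),int(q['centre'][0]*480)) for q in r[:4]])
print(telemetry.get_obs(), env.tip_reach)
E
```

```text
pics
scene 439.8101826093238 310.01234729870066 240.50176160966672 0.006501018268412633 [[-0.99, -0.116, 0.082, 0.535], [0.142, -0.859, 0.492, 0.338], [0.013, 0.499, 0.867, 0.807], [0.0, 0.0, 0.0, 1.0]]
reader [(0.85, 238, 386)]
head_edge [(0.83, 261, 339)]
lever [(0.98, 200, 376), (0.73, 261, 343)]
handle [(0.56, 273, 365)]
foot_axis [(0.85, 232, 370)]
cartridge [(0.66, 232, 370)]
stand [(0.95, 206, 220), (0.9, 294, 203), (0.86, 408, 369), (0.72, 398, 168)]
screen_top [(0.93, 291, 130), (0.81, 197, 149), (0.66, 418, 93), (0.58, 439, 320)]
beaker [(0.6, 293, 290)]
tube [(0.71, 205, 298)]
top 486.66105912172793 325.6769386198662 236.22828450522954 -0.004193715046047069 [[0.027, 0.985, -0.169, 0.276], [-1.0, 0.026, -0.01, -0.032], [-0.006, 0.169, 0.986, 1.226], [0.0, 0.0, 0.0, 1.0]]
reader [(0.8, 264, 179), (0.51, 396, 169), (0.33, 252, 170)]
head_edge [(0.86, 243, 178)]
lever []
handle [(0.6, 252, 192)]
foot_axis [(0.78, 254, 170)]
cartridge [(0.73, 260, 178)]
stand [(0.78, 397, 166), (0.78, 252, 301), (0.72, 403, 241), (0.66, 431, 336)]
screen_top [(0.86, 420, 226), (0.74, 231, 297),
[... 379 characters left out ...]
r []
tube []
{'time_s': 1.65, 'qpos': array([70.07642448, 18.39231576, -4.01844908, 83.1085839 ,  1.29462659,
       78.54060907, -3.26158669]), 'joint_velocities': array([ 0.02925092, -0.03596759, -0.03059913,  0.02313677,  0.09265552,
       -0.06928006, -0.06013252]), 'effort': array([-2.62219819e-04, -4.91101241e+01, -4.03396608e-01, -3.12763166e+01,
       -6.37340429e-02,  3.38817900e-02,  1.96836220e-05]), 'tool_pos': array([ 0.23009566, -0.60792409,  0.23957333]), 'tool_rot': array([-24.60600163,  89.996024  , -93.87303889]), 'force': array([ 0.33039323, -0.2405707 ,  0.39895713]), 'wrist_torque': array([-0.06016587, -0.01005272,  0.01176558]), 'grip_width': 0.0872318771626987} 0.017
```

View pics/scene0.png

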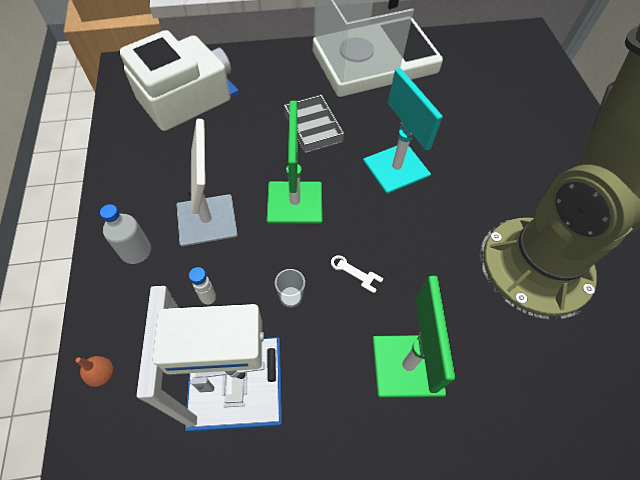

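View pics/top0.png

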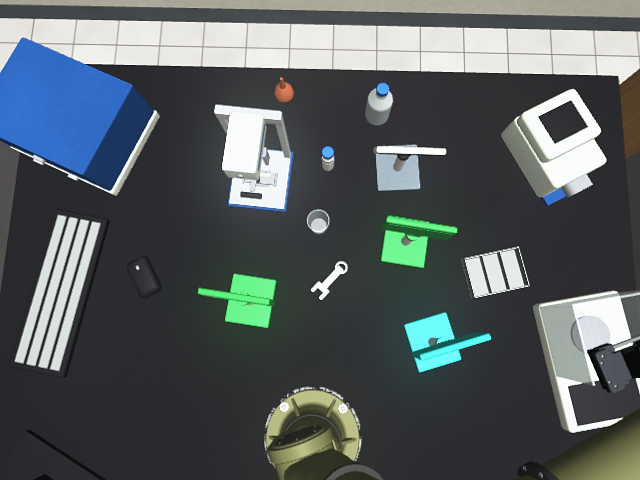

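View pics/wrist0.png

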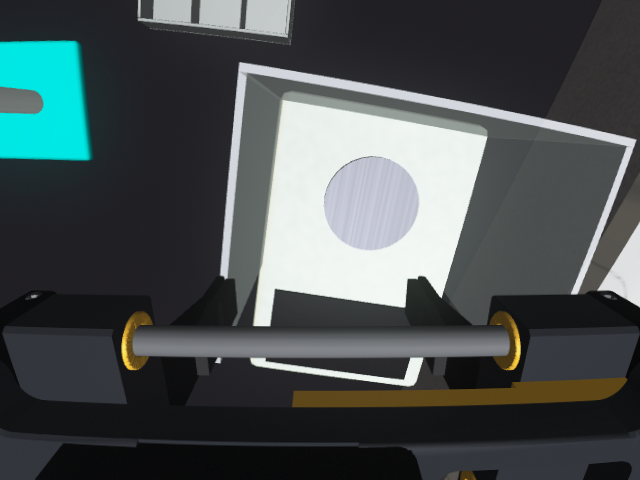

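Run:
```python
from h import *
c=cam('scene'); t=cam('top')
a=cv2.resize(c['image'][100:260,150:310],(600,600),interpolation=cv2.INTER_CUBIC); cv2.imwrite('pics/s1.png',a)
b=cv2.resize(c['image'][270:440,130:300],(600,600),interpolation=cv2.INTER_CUBIC); cv2.imwrite('pics/s2.png',b)
cv2.imwrite('pics/t1.png',cv2.resize(t['image'][90:240,200:460],(780,450),interpolation=cv2.INTER_CUBIC))
for (u,v) in [(197,150),(200,125),(195,180),(200,200),(180,240),(236,235),(230,197),(205,215)]:
    print('s',u,v,np.round(pt(c,u,v),3))
for (u,v) in [(380,152),(410,151),(440,151),(376,148),(444,150),(380,185),(417,185),(401,165),(232,206),(284,207),(250,193),(260,193),(238,173),(225,110),(280,110)]:
    print('t',u,v,np.round(pt(t,u,v),3))
```

```text
s 197 150 [ 0.647 -0.197  0.226]
s 200 125 [ 0.641 -0.258  0.223]
s 195 180 [ 0.654 -0.142  0.213]
s 200 200 [ 0.653 -0.127  0.177]
s 180 240 [ 0.727 -0.151  0.013]
s 236 235 [ 0.612 -0.151  0.007]
s 230 197 [ 0.619 -0.248  0.011]
s 205 215 [ 0.67  -0.19   0.036]
t 380 152 [ 0.636 -0.133  0.219]
t 410 151 [ 0.637 -0.197  0.227]
t 440 151 [ 0.64  -0.262  0.223]
t 376 148 [ 0.644 -0.124  0.223]
t 444 150 [ 0.641 -0.27   0.227]
t 380 185 [ 0.62  -0.155  0.017]
t 417 185 [ 0.625 -0.251  0.007]
t 401 165 [ 0.66  -0.202  0.062]
t 232 206 [0.554 0.221 0.022]
t 284 207 [0.554 0.088 0.026]
t 250 193 [0.563 0.16  0.122]
t 260 193 [0.587 0.15  0.034]
t 238 173 [0.565 0.16  0.274]
t 225 110 [0.698 0.194 0.278]
t 280 110 [0.825 0.113 0.   ]
```

View pics/s1.png

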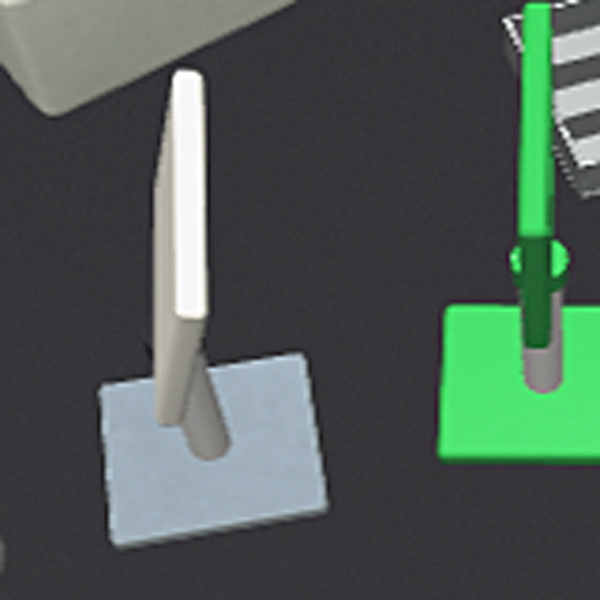

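View pics/s2.png

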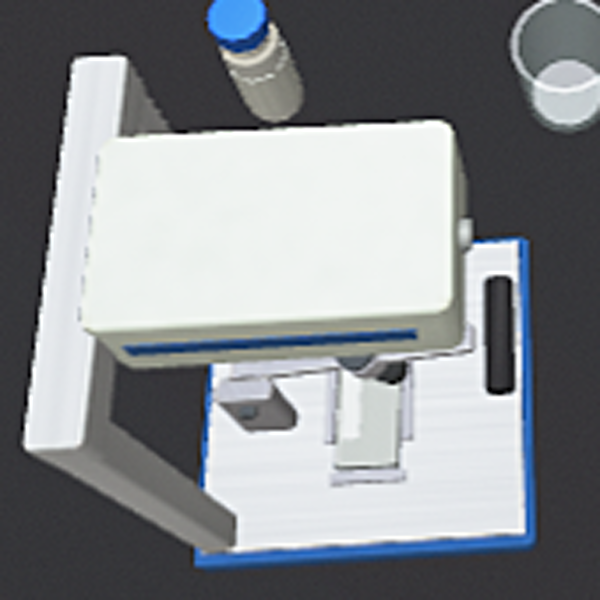

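View pics/t1.png

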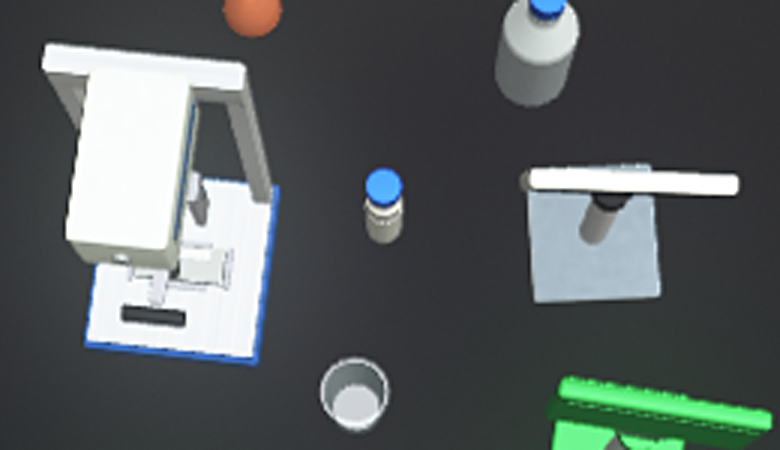

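```bash
cat > stand.py <<'E'
from h import *
def rect(c,n,box,z,pixmask):
    vv,uu=np.nonzero(pixmask)
    x,y=und(c,uu,vv); T=c['cam_to_world']
    d=np.stack([x,-y,-np.ones_like(x)],-1)@T[:3,:3].T; o=T[:3,3]
    P=o+d*((z-o[2])/d[:,2])[:,None]
    return P
E
python3 - <<'E'
from stand import *
for n,near in [('scene',(206,218)),('top',(397,168))]:
    c=cam(n)
    for l in ['stand','screen_top','reader','cartridge','handle','lever']:
      for q in models.masks_of(n,l):
        e=np.array(q['extent'])*[640,480,640,480]
        print(n,l,round(float(q['confidence']),2),e.astype(int),q['pixels'].sum())
        np.save(f'm_{n}_{l}_{int(e[0])}.npy',q['pixels'])
    hsv=cv2.cvtColor(c['image'],cv2.COLOR_BGR2HSV)
    print(hsv[near[1]+12,near[0]],c['image'][near[1]+12,near[0]])
E
ls *.npy
```

```text
scene stand 0.94 [266  98 322 226] 3158
scene stand 0.88 [174 119 236 247] 3431
scene stand 0.68 [366  67 440 195] 4457
scene stand 0.58 [371 275 455 399] 6081
scene screen_top 0.97 [288 100 298 194] 878
scene screen_top 0.86 [388  69 444 152] 2395
scene screen_top 0.85 [413 274 453 391] 2833
scene reader 0.85 [137 287 282 428] 15132
scene cartridge 0.73 [226 374 243 402] 422
scene cartridge 0.52 [135 286 283 432] 15047
scene cartridge 0.45 [195 351 280 381] 551
scene handle 0.95 [196 346 277 381] 659
scene lever 0.62 [197 349 278 384] 634
[104  36 184] [184 172 158]
top stand 0.94 [372 144 446 192] 2127
top stand 0.77 [380 218 458 269] 2391
top stand 0.64 [403 309 490 372] 2615
top stand 0.58 [197 276 275 328] 2366
top screen_top 0.96 [379 219 456 243] 1058
top screen_top 0.86 [373 150 443 152] 517
top screen_top 0.66 [196 286 273 303] 617
top screen_top 0.6 [412 330 485 359] 833
top reader 0.84 [215 105 292 213] 5932
top cartridge 0.69 [262 171 273 186] 170
top handle 0.62 [237 178 260 200] 166
top lever 0.76 [244 179 261 194] 141
[102  38 201] [201 189 171]
m_scene_cartridge_135.npy
m_scene_cartridge_195.npy
m_scene_cartridge_226.npy
m_scene_handle_196.npy
m_scene_lever_197.npy
m_scene_reader_137.npy
m_scene_screen_top_288.npy
m_scene_screen_top_388.npy
m_scene_screen_top_413.npy
m_scene_stand_174.npy
m_scene_stand_266.npy
m_scene_stand_366.npy
m_scene_stand_371.npy
m_top_cartridge_262.npy
m_top_handle_237.npy
m_top_lever_244.npy
m_top_reader_215.npy
m_top_screen_top_196.npy
m_top_screen_top_373.npy
m_top_screen_top_379.npy
m_top_screen_top_412.npy
m_top_stand_197.npy
m_top_stand_372.npy
m_top_stand_380.npy
m_top_stand_403.npy
```

Run:
```python
from stand import *
for n,f,box in [('scene','m_scene_stand_174.npy',(170,190,240,250)),('top','m_top_stand_372.npy',(370,140,425,195))]:
    c=cam(n); m=np.zeros((480,640),bool); m[box[1]:box[3],box[0]:box[2]]=1
    hsv=cv2.cvtColor(c['image'],cv2.COLOR_BGR2HSV)
    m&=(hsv[...,0]>92)&(hsv[...,0]<115)&(hsv[...,1]>22)&(hsv[...,2]>120)
    m=cv2.morphologyEx(m.astype(np.uint8),cv2.MORPH_OPEN,np.ones((2,2)))>0
    P=rect(c,n,box,0.012,m)
    r=cv2.minAreaRect((P[:,:2]*1000).astype(np.float32)); print(n,m.sum(),r, np.round(cv2.boxPoints(r)))
    # panel points
    mm=np.load(f); vv,uu=np.nonzero(mm&~m); Q=pt(c,uu,vv); k=(Q[:,2]>0.12)
    Q=Q[k]; cent=Q.mean(0); u,s,vt=np.linalg.svd(Q-cent); print('panel',k.sum(),cent,s,vt)
    top=Q[Q[:,2]>0.212]; l=cv2.fitLine(top[:,:2].astype(np.float32),cv2.DIST_HUBER,0,.01,.01).ravel(); print('top',len(top),l,np.degrees(np.arctan2(-l[0],l[1])), top.min(0),top.max(0),np.median(top,0))
    # height histogram vs x
    for z0 in np.arange(.12,.24,.015):
        q=Q[(Q[:,2]>=z0)&(Q[:,2]<z0+.015)]
        if len(q): print(round(z0,3),len(q),np.round(np.percentile(q[:,0],[5,50,95]),3),np.round(np.percentile(q[:,1],[2,98]),3))
```

```text
scene 2076 ((670.3243408203125, -195.11428833007812), (119.84284973144531, 108.93614959716797), 4.187159538269043) [[ 607. -145.]
 [ 615. -254.]
 [ 734. -245.]
 [ 726. -136.]]
panel 1038 [ 0.65172714 -0.17701749  0.20456166] [1.80601228 1.26943147 0.17604433] [[-0.09941809  0.89112309  0.44273659]
 [-0.25825709 -0.45280188  0.85338956]
 [ 0.9609471  -0.0294975   0.27515555]]
top 596 [ 0.02456652  0.9996982   0.6434182  -0.18684487] -1.4076995 [ 0.53492209 -0.27007188  0.21206601] [0.65403739 0.33773855 0.8072741 ] [ 0.64385953 -0.18735581  0.22315442]
0.12 17 [0.682 0.684 0.688] [-0.208 -0.19 ]
0.135 17 [0.664 0.668 0.674] [-0.129 -0.124]
0.15 90 [0.66  0.672 0.673] [-0.253 -0.125]
0.165 98 [0.655 0.667 0.668] [-0.251 -0.124]
0.18 106 [0.65  0.662 0.663] [-0.258 -0.125]
0.195 103 [0.645 0.657 0.658] [-0.256 -0.124]
0.21 542 [0.638 0.644 0.653] [-0.264 -0.125]
0.225 62 [0.642 0.646 0.648] [-0.264 -0.129]
top 1330 ((667.6594848632812, -202.464599609375), (119.02949523925781, 107.23419189453125), 3.9646174907684326) [[ 605. -153.]
 [ 612. -260.]
 [ 731. -252.]
 [ 723. -145.]]
panel 553 [ 0.64067661 -0.19625839  0.21627179] [1.23725229 1.00490043 0.11625476] [[-0.30017842  0.26042461  0.91764478]
 [ 0.0844497   0.9654877  -0.24637723]
 [-0.95013745  0.0035377  -0.31181135]]
top 462 [ 0.01259957  0.9999206   0.6387902  -0.2169648 ] -0.72192115 [ 0.27644771 -0.27421515  0.2121742 ] [ 0.6486575  -0.03175801  1.22554071] [ 0.63907602 -0.19767262  0.22393306]
0.12 23 [0.657 0.662 0.665] [-0.212 -0.188]
0.135 4 [0.657 0.66  0.665] [-0.161 -0.124]
0.15 12 [0.652 0.655 0.664] [-0.237 -0.124]
0.165 13 [0.648 0.65  0.66 ] [-0.241 -0.124]
0.18 11 [0.642 0.645 0.646] [-0.249 -0.136]
0.195 15 [0.637 0.64  0.65 ] [-0.255 -0.124]
0.21 335 [0.634 0.638 0.646] [-0.27  -0.126]
0.225 139 [0.636 0.641 0.645] [-0.268 -0.13 ]
```

Run:
```python
from h import *
c=cam('scene');t=cam('top')
for l,cc in [('s',c)]:
    for u,v in [(278,339),(280,423),(188,428),(274,360),(271,352),(271,378),(236,400),(236,375),(240,410)]:
        print(u,v,cc['image'][v,u],np.round(pt(cc,u,v),4))
for nm in ['head_edge','handle','foot_axis','cartridge']:
    rs=[]
    for n,cc in [('scene',c),('top',t)]:
        q=models.landmark_of(n,nm)
        if q: 
            q=q[0]['centre']; rs.append(ray(cc,q[1]*640,q[0]*480))
    if len(rs)==2: print(nm,tri(rs))
cv2.imwrite('pics/t2.png',cv2.resize(t['image'][95:220,200:305],(672,800)[::1],interpolation=cv2.INTER_CUBIC)[:600])
# handle black pixels
for n,cc,b in [('scene',c,(264,340,280,386)),('top',t,(236,185,266,205))]:
    m=np.zeros((480,640),bool); m[b[1]:b[3],b[0]:b[2]]=1; m&=cc['image'].max(2)<70
    m=cv2.morphologyEx(m.astype(np.uint8),cv2.MORPH_OPEN,np.ones((2,2)))>0
    vv,uu=np.nonzero(m); Q=pt(cc,uu,vv); Q=Q[(Q[:,2]>.08)&(Q[:,2]<.2)]; print(n,len(Q),np.median(Q,0),Q.min(0),Q.max(0), uu.mean(),vv.mean(),uu.min(),uu.max(),vv.min(),vv.max())
```

```text
278 339 [201 118  55] [0.5476 0.0887 0.0211]
280 423 [172 105  50] [0.5594 0.2308 0.0197]
188 428 [192 110  49] [0.7097 0.2176 0.0234]
274 360 [29 28 28] [0.5557 0.1523 0.1198]
271 352 [71 69 70] [0.559  0.14   0.1227]
271 378 [61 59 59] [0.5628 0.1801 0.1248]
236 400 [213 216 210] [0.6274 0.1876 0.0383]
236 375 [124 123 126] [0.6183 0.1611 0.0959]
240 410 [235 232 229] [0.623  0.2024 0.0278]
head_edge (array([0.56665996, 0.15818403, 0.23728673]), [np.float64(0.001203415985966853), np.float64(0.0012034159859669966)])
handle (array([0.56010069, 0.15748389, 0.12679819]), [np.float64(0.0018171636182267208), np.float64(0.0018171636182266568)])
foot_axis (array([0.62037335, 0.15382264, 0.10521673]), [np.float64(0.0012977467938821248), np.float64(0.0012977467938822206)])
cartridge (array([0.62402552, 0.14805633, 0.04031584]), [np.float64(0.004580197915456885), np.float64(0.00458019791545684)])
scene 197 [0.56011043 0.16344508 0.123562  ] [0.55412344 0.13612143 0.11314379] [0.56649932 0.18282014 0.12723661] 272.1541850220264 366.6167400881057 269 276 349 382
top 8 [0.55432737 0.17461844 0.1209607 ] [0.5533345  0.17030866 0.11830244] [0.55541913 0.17811329 0.12518204] 243.5 196.5 242 245 196 197
```

```bash
cat >> h.py <<'E'
def goal_R(axis, zdir):
    x=np.array(axis,float); x/=np.linalg.norm(x); z=np.array(zdir,float); z-=x*(x@z); z/=np.linalg.norm(z)
    return R.from_matrix(np.stack([x,np.cross(z,x),z],1))
def delta(p,Rg=None):
    p0,R0=tool(); s=R0.inv().apply(np.array(p)-p0)*1000
    w=np.zeros(3) if Rg is None else (R0.inv()*Rg).as_rotvec()
    print('shift',np.round(s,1).tolist(),'turn',np.round(w,3).tolist(),'n',round(max(np.linalg.norm(s)/41.7,np.degrees(np.linalg.norm(w))/7.16),1))
def head(a,tilt): # tool axis: tilt deg from down toward heading a (deg)
    a=np.radians(a);t=np.radians(tilt); return [np.cos(a)*np.sin(t),np.sin(a)*np.sin(t),-np.cos(t)]
def st():
    o=telemetry.get_obs(); print('t',round(o['time_s'],2),'p',np.round(o['tool_pos'],4),'rot',np.round(o['tool_rot'],1),'q',np.round(o['qpos'],0),'F',np.round(o['force'],2),'g',round(o['grip_width'],4))
E
python3 - <<'E'
from h import *
st(); p,r=tool(); print(r.as_matrix().round(3))
c=cam('wrist'); print('cam in tool',r.inv().apply(c['cam_to_world'][:3,3]-p), (r.inv()*R.from_matrix(c['cam_to_world'][:3,:3])).as_matrix().round(2))
# view display first: tool down, jaws along y
delta([0.40,-0.35,0.40],goal_R([0,0,-1],[0,-1,0]))
delta([0.40,-0.35,0.40],goal_R([0,0,-1],[0,1,0]))
E
```

```text
t 3.05 p [ 0.23   -0.6079  0.2396] rot [ -52.6   90.  -121.8] q [70. 18. -4. 83.  1. 79. -3.] F [-0.59 -0.09  0.68] g 0.0871
[[-0.     0.935  0.354]
 [-0.     0.354 -0.935]
 [-1.    -0.     0.   ]]
cam in tool [-1.45757914e-01  8.12559945e-02  7.64405524e-07] [[ 0.    0.29 -0.96]
 [-0.    0.96  0.29]
 [ 1.    0.    0.  ]]
shift [-160.4, 250.3, -181.1] turn [0.362, 0.0, 0.0] n 8.3
shift [-160.4, 250.3, -181.1] turn [-2.78, -0.0, 0.0] n 22.2
```

```bash
python3 -m pendant '[[0,[-100,40,0],[0,0,0]],[0,[-160,100,-60],[0.1,0,0]],[0,[-180,250,-180],[0.36,0,0]],[0,[-180,250,-180],[0.36,0,0]],[0,[-180,250,-180],[0.36,0,0]],[0,[-180,250,-180],[0.36,0,0]],[0,[-180,250,-180],[0.36,0,0]],[0,[-180,250,-180],[0.36,0,0]],[0,[-180,250,-180],[0.36,0,0]],[0,[-180,250,-180],[0.36,0,0]]]'
python3 - <<'E'
from h import *
st()
delta([0.47,-0.05,0.42],goal_R(head(-5,15),[0,-1,0]))
E
```

```text
time_s: 3.93
tool_pos: [0.4065, -0.343, 0.424]
tool_rot: [82.5, 89.5, -6.6]
force: [0.2, 0.8, -1.0]
grip_width: 0.0284
t 3.93 p [ 0.4065 -0.343   0.424 ] rot [82.5 89.5 -6.6] q [ 51.   3. -14.  81.   0.  96. -52.] F [ 0.15  0.76 -1.02] g 0.0284
shift [4.2, 68.1, -292.0] turn [0.019, -0.024, 0.253] n 7.2
```

```bash
python3 -m pendant '[[0,[4,68,-292],[0.02,-0.02,0.25]],[0,[4,68,-292],[0.02,-0.02,0.25]],[0,[4,68,-292],[0.02,-0.02,0.25]],[0,[4,68,-292],[0.02,-0.02,0.25]],[0,[4,68,-292],[0.02,-0.02,0.25]],[0,[4,68,-292],[0.02,-0.02,0.25]],[0,[4,68,-292],[0.02,-0.02,0.25]],[0,[4,68,-292],[0.02,-0.02,0.25]],[0,[4,68,-292],[0.02,-0.02,0.25]]]'
python3 - <<'E'
from h import *
st()
a=-5
z=[np.sin(np.radians(a)),-np.cos(np.radians(a)),0]
delta([0.42,0.165,0.34],goal_R(head(a,40),z))
E
```

```text
time_s: 4.68
tool_pos: [0.4681, -0.0546, 0.4161]
tool_rot: [85.7, 75.6, -4.9]
force: [0.4, -1.2, 0.1]
grip_width: 0.0005
t 4.68 p [ 0.4681 -0.0546  0.4161] rot [85.7 75.6 -4.9] q [ 39. -17. -27.  99.  -9.  82. -78.] F [ 0.42 -1.18  0.1 ] g 0.0005
shift [57.1, -67.2, -220.4] turn [0.076, -0.018, 0.446] n 5.7
```

```bash
python3 -m pendant '[[0,[57,-67,-220],[0.08,-0.02,0.45]],[0,[57,-67,-220],[0.08,-0.02,0.45]],[0,[57,-67,-220],[0.08,-0.02,0.45]],[0,[57,-67,-220],[0.08,-0.02,0.45]],[0,[57,-67,-220],[0.08,-0.02,0.45]],[0,[57,-67,-220],[0.08,-0.02,0.45]],[0,[57,-67,-220],[0.08,-0.02,0.45]],[0,[57,-67,-220],[0.08,-0.02,0.45]]]'
python3 - <<'E'
from h import *
st(); print(telemetry.get_obs()['qpos'])
c=cam('wrist'); cv2.imwrite('pics/w1.png',c['image'])
for l in ['head_edge','lever','handle','foot_axis','cartridge','reader']:
    for q in models.landmark_of('wrist',l)[:2]: print(l,round(float(q['confidence']),2),np.array(q['centre'])[::-1]*[640,480])
E
```

```text
time_s: 5.35
tool_pos: [0.4976, 0.0194, 0.3197]
tool_rot: [87.3, 68.6, -7.3]
force: [-1.4, -4.0, 1.4]
grip_width: 0.0003
t 5.35 p [0.4976 0.0194 0.3197] rot [87.3 68.6 -7.3] q [   2.  -17.   -9.  113.    3.   64. -103.] F [-1.37 -4.04  1.43] g 0.0003
[   1.63431895  -17.18661262   -8.82120926  112.58500186    2.99370848
   63.6451612  -102.66901853]
head_edge 0.82 [122.112 212.592]
lever 0.85 [194.432 139.2  ]
foot_axis 0.59 [187.584 184.608]
cartridge 0.63 [208.832 187.92 ]
cartridge 0.52 [186.624 180.72 ]
reader 0.92 [214.4   190.608]
```

View pics/w1.png

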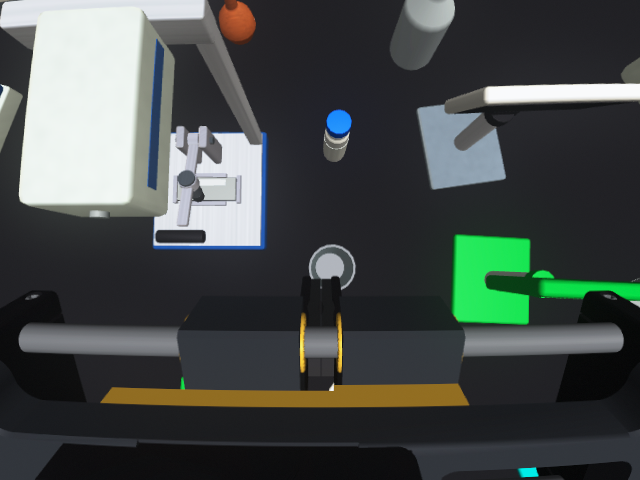

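Run:
```python
from h import *
t=cam('top');c=cam('scene');w=cam('wrist')
for n,cc in [('top',t),('scene',c)]:
    hsv=cv2.cvtColor(cc['image'],cv2.COLOR_BGR2HSV)
    m=(hsv[...,0]>50)&(hsv[...,0]<75)&(hsv[...,1]>120)
    vv,uu=np.nonzero(m); P=pt(cc,uu,vv); P=P[(P[:,1]>0.03)&(P[:,1]<.4)&(P[:,0]<.5)]
    for z0 in np.arange(0,.26,.03):
        q=P[(P[:,2]>=z0)&(P[:,2]<z0+.03)]
        if len(q)>3: print(n,round(z0,2),len(q),np.round(np.percentile(q,[1,99],axis=0)[:,:2],3).tolist())
# objects
for l in ['beaker','tube']:
    for n,cc in [('top',t),('scene',c),('wrist',w)]:
        q=models.landmark_of(n,l)
        if q:
            o,d=ray(cc,q[0]['centre'][1]*640,q[0]['centre'][0]*480); print(l,n,round(float(q[0]['confidence']),2),np.round(o-d*o[2]/d[2],3))
# reader base blue corners from wrist
for u,v in [(153,247),(265,247),(265,133)]:
    o,d=ray(w,u,v); print(np.round(o+d*(.03-o[2])/d[2],4), np.round(pt(w,u+1,v-2),4))
b=[ray(w,181,236),ray(c,272.15,366.6)]; print(tri(b))
print(np.round(pt(w,np.array([160,181,202]),np.array([236,236,236])),4))
cv2.imwrite('pics/w1c.png',cv2.resize(w['image'][110:260,140:280],(700,750),interpolation=cv2.INTER_CUBIC)[:600])
```

```text
top 0.0 208 [[0.264, 0.196], [0.344, 0.262]]
top 0.21 231 [[0.312, 0.172], [0.333, 0.236]]
scene 0.0 2742 [[0.274, 0.108], [0.382, 0.222]]
scene 0.09 75 [[0.323, 0.148], [0.334, 0.178]]
scene 0.12 187 [[0.318, 0.096], [0.335, 0.238]]
scene 0.15 576 [[0.317, 0.093], [0.336, 0.238]]
scene 0.18 657 [[0.317, 0.094], [0.336, 0.238]]
scene 0.21 1384 [[0.308, 0.093], [0.335, 0.237]]
beaker top 0.48 [0.51  0.006 0.   ]
beaker scene 0.75 [ 0.515 -0.009  0.   ]
beaker wrist 0.72 [ 0.507 -0.002  0.   ]
tube scene 0.74 [ 0.676 -0.027  0.   ]
tube wrist 0.74 [ 0.671 -0.023  0.   ]
[0.5558 0.2265 0.03  ] [0.5587 0.2274 0.0247]
[0.5444 0.0817 0.03  ] [5.486e-01 8.380e-02 5.000e-04]
[0.6956 0.0716 0.03  ] [0.7096 0.0729 0.001 ]
(array([0.55924796, 0.15993246, 0.11123842]), [np.float64(0.0006134037881396962), np.float64(0.0006134037881394754)])
[[0.559  0.177  0.1243]
 [0.5573 0.1553 0.1243]
 [0.5556 0.1337 0.1242]]
```

View pics/w1c.png

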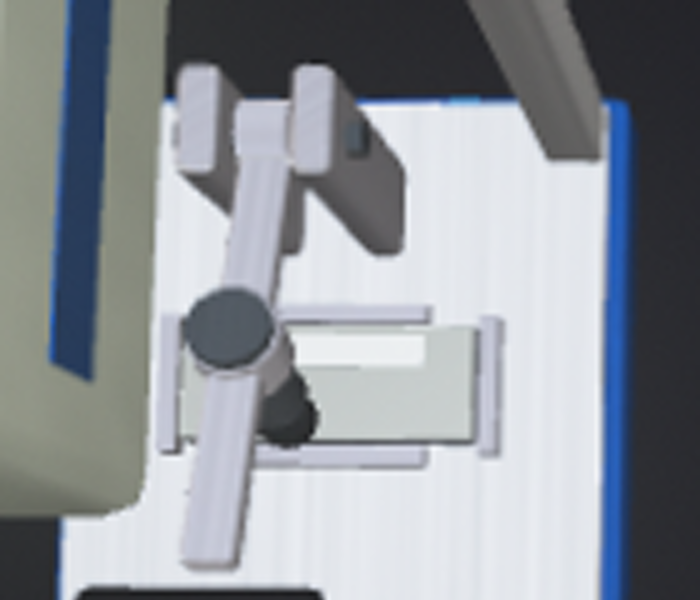

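```bash
cat >> h.py <<'E'
A=-4.5
RY=np.array([-np.sin(np.radians(A)),np.cos(np.radians(A)),0]); RX=np.array([np.cos(np.radians(A)),np.sin(np.radians(A)),0])
PIV=np.array([.674,.148,.085])
def RT(tilt): return goal_R(head(A,tilt),-RY)
E
python3 - <<'E'
from h import *
delta([0.49,0.165,0.23],RT(35))
E
```

```text
shift [72.4, -45.8, -142.1] turn [0.017, 0.027, 0.239] n 4.0
```

```bash
python3 -m pendant '[[0,[20,-20,-70],[0.01,0.015,0.05]],[0,[40,-35,-110],[0.01,0.02,0.15]],[0,[72,-46,-142],[0.017,0.027,0.24]],[0,[72,-46,-142],[0.017,0.027,0.24]],[0,[72,-46,-142],[0.017,0.027,0.24]]]'
python3 - <<'E'
from h import *
st()
delta([0.49,0.165,0.23],RT(35))
E
```

```text
time_s: 6.57
tool_pos: [0.4893, 0.1666, 0.2272]
tool_rot: [89.9, 55.0, -4.5]
force: [0.2, 0.1, -0.6]
grip_width: 0.0006
t 6.57 p [0.4893 0.1666 0.2272] rot [89.9 55.  -4.5] q [ -25.  -17.  -10.  128.   27.   44. -145.] F [ 0.23  0.15 -0.64] g 0.0006
shift [-1.8, 2.3, 1.6] turn [0.001, 0.0, -0.0] n 0.1
```

```bash
python3 -m pendant '[[0,[-30,20,0],[0,0,0]],[0,[-65,46,0],[0,0,0]],[0,[-65,46,0],[-0.12,0,0]],[0,[-65,46,0],[-0.24,0,0]],[0,[-65,46,0],[-0.36,0,0]],[0,[-65,46,0],[-0.48,0,0]],[0,[-65,46,0],[-0.6,0,0]],[0,[-65,46,0],[-0.72,0,0]],[0,[-65,46,0],[-0.84,0,0]],[0,[-65,46,0],[-0.96,0,0]]]'
python3 - <<'E'
from h import *
st()
delta([0.49,0.165,0.30],goal_R(head(A,35),RY))
E
```

```text
time_s: 7.4
tool_pos: [0.5046, 0.1754, 0.3016]
tool_rot: [33.4, 55.7, -5.8]
force: [0.4, -0.2, -0.4]
grip_width: 0.0006
t 7.4 p [0.5046 0.1754 0.3016] rot [33.4 55.7 -5.8] q [-17. -17. -16. 119.  21.  52. -82.] F [ 0.39 -0.19 -0.36] g 0.0006
shift [-6.3, -16.5, -3.5] turn [-2.173, -0.02, 0.007] n 17.4
```

Rotating as expected (q7 unwinding). Continue the flip.

```bash
python3 -m pendant '[[0,[-6,-16,-3],[-0.12,0,0]],[0,[-6,-16,-3],[-0.24,0,0]],[0,[-6,-16,-3],[-0.36,0,0]],[0,[-6,-16,-3],[-0.48,0,0]],[0,[-6,-16,-3],[-0.6,0,0]],[0,[-6,-16,-3],[-0.72,0,0]],[0,[-6,-16,-3],[-0.84,0,0]],[0,[-6,-16,-3],[-0.96,0,0]],[0,[-6,-16,-3],[-1.08,0,0]],[0,[-6,-16,-3],[-1.2,0,0]]]'
python3 - <<'E'
from h import *
st()
delta([0.49,0.165,0.30],goal_R(head(A,35),RY))
E
```

```text
time_s: 8.23
tool_pos: [0.5011, 0.1718, 0.2974]
tool_rot: [-36.0, 56.0, -6.6]
force: [-0.0, -0.7, 0.2]
grip_width: 0.0004
t 8.23 p [0.5011 0.1718 0.2974] rot [-36.   56.   -6.6] q [-26. -17.  -9. 119.  24.  54. -16.] F [-0.03 -0.75  0.18] g 0.0004
shift [-7.9, -2.3, -10.4] turn [-0.973, -0.028, -0.007] n 7.8
```

```bash
python3 -m pendant '[[0,[-2,0,-3],[-0.12,0,0]],[0,[-4,-1,-5],[-0.24,0,0]],[0,[-8,-2,-10],[-0.36,0,0]],[0,[-8,-2,-10],[-0.48,-0.01,0]],[0,[-8,-2,-10],[-0.6,-0.02,0]],[0,[-8,-2,-10],[-0.72,-0.02,0]],[0,[-8,-2,-10],[-0.84,-0.03,-0.01]],[0,[-8,-2,-10],[-0.97,-0.03,-0.01]],[0,[-8,-2,-10],[-0.97,-0.03,-0.01]]]'
python3 - <<'E'
from h import *
st()
RF=goal_R(head(A,35),RY)
delta([0.49,0.165,0.20],RF)
c=cam('wrist'); cv2.imwrite('pics/w2.png',c['image'])
c=cam('scene'); cv2.imwrite('pics/s3.png',c['image'])
E
```

```text
time_s: 8.98
tool_pos: [0.5037, 0.1741, 0.2924]
tool_rot: [-90.9, 55.4, -5.8]
force: [0.0, -0.4, 0.4]
grip_width: 0.0005
t 8.98 p [0.5037 0.1741 0.2924] rot [-90.9  55.4  -5.8] q [-18. -17. -15. 120.  22.  51.  42.] F [ 0.03 -0.45  0.41] g 0.0005
shift [68.8, 63.0, -9.5] turn [-0.004, -0.013, -0.008] n 2.2
```

View pics/w2.png

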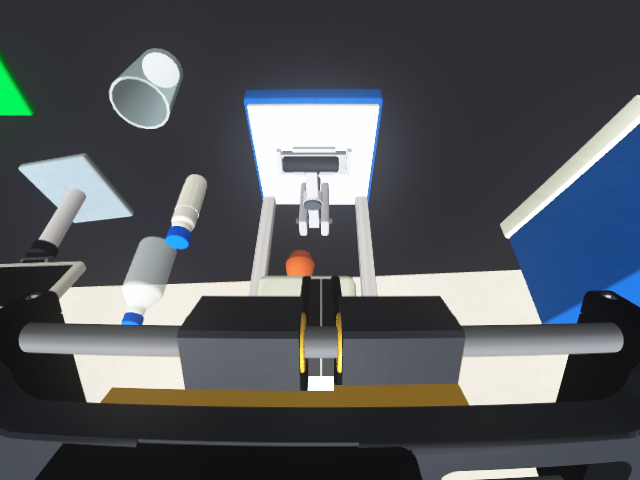

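View pics/s3.png

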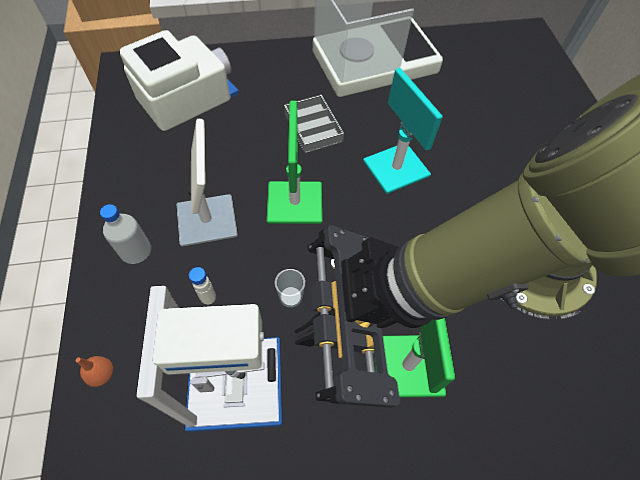

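```bash
python3 -m pendant '[[0,[35,32,-5],[0,-0.01,-0.01]],[0,[69,63,-9],[0,-0.01,-0.01]],[0,[69,63,-9],[0,-0.01,-0.01]],[0,[69,63,-9],[0,-0.01,-0.01]]]'
python3 - <<'E'
from h import *
st()
RF=goal_R(head(A,35),RY); ax=np.array(head(A,35))
delta(np.array([.559,.158,.117])-.044*ax,RF)
c=cam('wrist'); cv2.imwrite('pics/w3.png',c['image'])
print(models.landmark_of('wrist','handle'),models.landmark_of('wrist','foot_axis'))
E
```

```text
time_s: 9.42
tool_pos: [0.4879, 0.1652, 0.1962]
tool_rot: [-90.1, 55.2, -5.0]
force: [0.1, -0.5, -0.5]
grip_width: 0.0003
t 9.42 p [0.4879 0.1652 0.1962] rot [-90.1  55.2  -5. ] q [-20. -15. -14. 130.  28.  41.  32.] F [ 0.15 -0.53 -0.48] g 0.0003
shift [61.8, -13.3, -1.2] turn [-0.006, -0.005, -0.003] n 1.5
[{'centre': [0.5388, 0.5006], 'confidence': 0.85}, {'centre': [0.4977, 0.298], 'confidence': 0.23}] [{'centre': [0.5925, 0.5017], 'confidence': 0.92}]
```

View pics/w3.png

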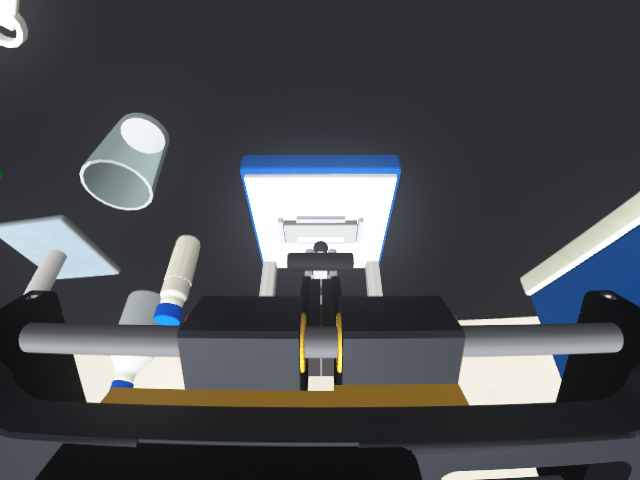

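Run:
```python
from h import *
c=cam('wrist')
for u in (298,310,342):
    print([np.round(pt(c,u,v),4).tolist() for v in (256,260,264)])
cv2.imwrite('pics/w3c.png',cv2.resize(c['image'][200:300,260:380],(720,600),interpolation=cv2.INTER_CUBIC))
```

```text
[[0.5575, 0.1455, 0.1262], [0.7485, 0.115, 0.0015], [0.7582, 0.1137, 0.0018]]
[[0.5575, 0.1545, 0.1268], [0.5744, 0.1526, 0.119], [0.5842, 0.1515, 0.1164]]
[[0.5604, 0.1784, 0.1263], [0.7545, 0.1765, 0.0013], [0.7639, 0.1761, 0.002]]
```

View pics/w3c.png

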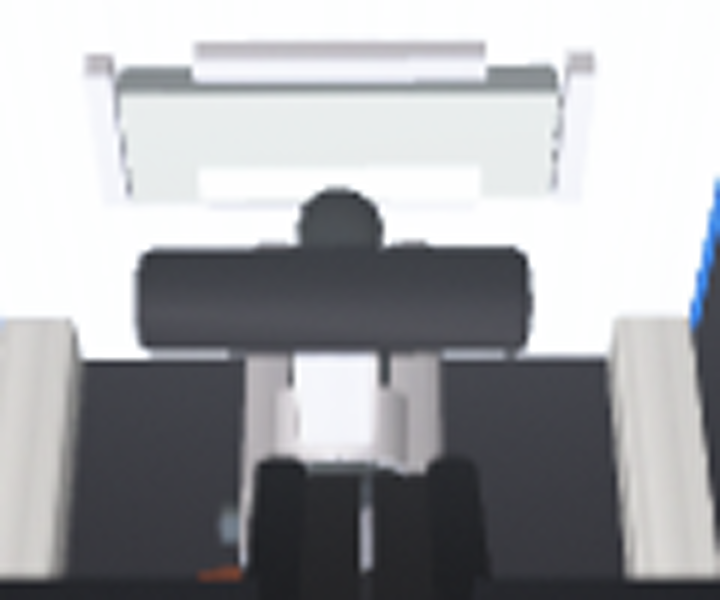

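Run:
```python
from h import *
c=cam('wrist'); T=c['cam_to_world']
P=[]
for u in (290,300,315,330,340):
    p=pt(c,u,249.7,c['range_z'][250,u]); d=ray(c,u,249.7)[1]; P.append(p+.007*d)
P=np.array(P);print(P.round(4)); b=P.mean(0); b=P[2]
print(b, 'theta',np.degrees(np.arcsin((b[2]-.085)/.12)))
ax=np.array(head(A,35)); RF=goal_R(head(A,35),RY)
delta(b-.044*ax,RF)
```

```text
[[0.5588 0.1389 0.1195]
 [0.5582 0.1468 0.1204]
 [0.5597 0.1581 0.1201]
 [0.5625 0.1694 0.1189]
 [0.5619 0.1771 0.1199]]
[0.55966452 0.15809683 0.12013196] theta 17.023646489140205
shift [63.4, -7.9, -4.2] turn [-0.009, 0.0, 0.007] n 1.5
```

```bash
python3 -m pendant '[[0,[30,-4,-2],[0,0,0]],[0,[55,-8,-4],[-0.01,0,0.007]],[0,[63,-8,-4],[-0.01,0,0.007]],[0,[63,-8,-4],[-0.01,0,0.007]]]'
python3 - <<'E'
from h import *
st()
b=np.array([.5597,.1581,.1201]); ax=np.array(head(A,35)); RF=goal_R(head(A,35),RY)
delta(b-.044*ax,RF)
for i in range(3): print(telemetry.get_obs()['force'])
c=cam('wrist'); cv2.imwrite('pics/w4.png',c['image'])
c=cam('scene'); cv2.imwrite('pics/s4.png',c['image'])
E
```

```text
time_s: 10.0
tool_pos: [0.5332, 0.1582, 0.1525]
tool_rot: [-90.4, 55.3, -4.9]
force: [-0.9, 1.0, -0.1]
grip_width: 0.0006
t 10.0 p [0.5332 0.1582 0.1525] rot [-90.4  55.3  -4.9] q [-17.  -7. -13. 129.  34.  34.  30.] F [-0.95  0.98 -0.15] g 0.0006
shift [-2.3, -3.1, 2.0] turn [0.001, -0.004, -0.006] n 0.1
[-0.94725943  0.97884857 -0.14607637]
[-0.94725943  0.97884857 -0.14607637]
[-0.94725943  0.97884857 -0.14607637]
```

View pics/w4.png

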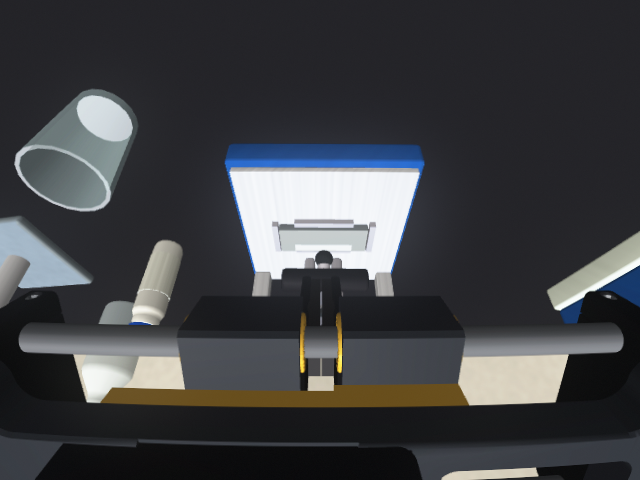

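View pics/s4.png

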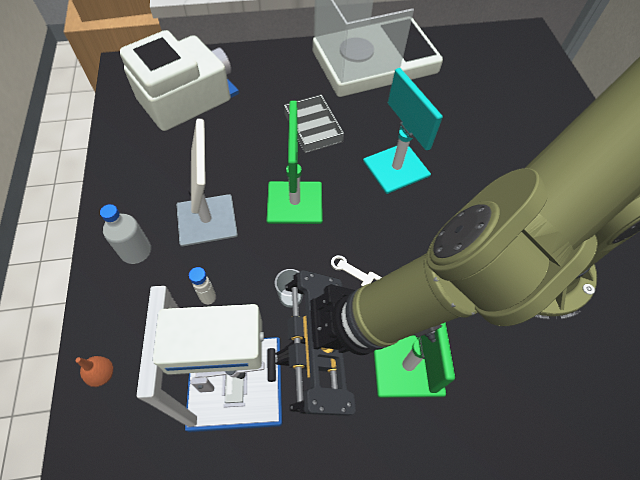

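```bash
cat >> h.py <<'E'
TL=30
B0=np.array([.5597,.1581,.1201])
def barpos(th):
    t=np.radians(th); return PIV2+.12*(-np.cos(t)*RX+np.sin(t)*np.array([0,0,1]))
t0=np.arcsin((B0[2]-.085)/.12); PIV2=B0+.12*np.cos(t0)*RX; PIV2[2]=.085
RF=goal_R(head(A,TL),RY); AX=np.array(head(A,TL))
def tau():
    o=telemetry.get_obs(); F=np.array(o['force']); 
    p=np.array(o['tool_pos']); tip=p+R.from_euler('xyz',o['tool_rot'],degrees=True).apply([.017,0,0])
    r=tip-PIV2; return F,np.cross(r,F)@RY
E
python3 - <<'E'
from h import *
print(PIV2)
delta(B0-.034*AX,RF)
E
```

```text
[0.67409812 0.14909667 0.085     ]
shift [9.4, -5.6, 0.9] turn [0.002, -0.002, 0.084] n 0.7
```

```bash
python3 -m pendant '[[0,[4,-6,1],[0,0,0.08]],[0,[9,-6,1],[0,0,0.084]],[0,[9,-6,1],[0,0,0.084]],[0,[9,-6,1],[0,0,0.084]]]'
python3 - <<'E'
from h import *
st(); print(tau())
delta(B0-.034*AX,RF); delta(B0-.024*AX,RF)
for i in range(4): cam('top'); print(tau())
E
```

```text
time_s: 10.43
tool_pos: [0.5425, 0.1594, 0.1497]
tool_rot: [-90.4, 60.0, -4.8]
force: [-0.2, -0.8, -1.5]
grip_width: 0.0004
t 10.43 p [0.5425 0.1594 0.1497] rot [-90.4  60.   -4.8] q [-18.  -4. -11. 125.  26.  37.  39.] F [-0.22 -0.85 -1.5 ] g 0.0004
(array([-0.22209089, -0.84886823, -1.49863514]), np.float64(-0.19286920250938794))
shift [0.3, -0.2, 0.0] turn [0.003, -0.002, 0.001] n 0.0
shift [10.3, -0.2, 0.1] turn [0.003, -0.002, 0.001] n 0.2
(array([-0.23374561, -0.41325764,  0.4652457 ]), np.float64(0.04775937805255885))
(array([-0.46277137,  0.11369667,  0.21835732]), np.float64(0.003871367216114468))
(array([-1.02823026, -0.37340734,  0.46028512]), np.float64(0.008070989764351097))
(array([0.35889659, 0.13465811, 0.18831239]), np.float64(0.04050034289808658))
```

```bash
cat > arc.py <<'E'
import sys
from h import *
p0,R0=tool()
for th in map(float,sys.argv[1:]):
    print(th,np.round(R0.inv().apply(barpos(th)-.024*AX-p0)*1000,1).tolist())
E
python3 arc.py 17 14 11 8 5 3
```

```text
17.0 [10.0, -1.0, 0.3]
14.0 [14.4, 3.5, 0.3]
11.0 [19.1, 7.7, 0.4]
8.0 [23.9, 11.7, 0.4]
5.0 [29.0, 15.5, 0.4]
3.0 [32.4, 17.8, 0.4]
```

```bash
python3 -m pendant '[[0,[5,-0.5,0],[0,0,0]],[0,[8,-1,0],[0,0,0]],[0,[10,-1,0.3],[0,0,0]],[0,[11.5,0.5,0.3],[0,0,0]],[0,[13,2,0.3],[0,0,0]],[0,[14.4,3.5,0.3],[0,0,0]]]'
python3 -c "
from h import *
st();print(tau())"
python3 -m pendant '[[0,[1.6,1.4,0],[0,0,0]],[0,[3.1,2.8,0],[0,0,0]],[0,[4.7,4.2,0],[0,0,0]]]'
python3 - <<'E'
from h import *
st();print(tau())
c=cam('wrist'); cv2.imwrite('pics/w5.png',cv2.resize(c['image'][190:310,250:400],(750,600),interpolation=cv2.INTER_CUBIC))
for i in range(3): cam('wrist'); print(tau())
E
python3 arc.py 8 5 3 0
```

```text
time_s: 11.13
tool_pos: [0.5473, 0.1589, 0.1356]
tool_rot: [-90.4, 60.0, -4.8]
force: [-1.8, -2.3, 5.6]
grip_width: 0.0004
t 11.13 p [0.5473 0.1589 0.1356] rot [-90.4  60.   -4.8] q [-18.  -2. -11. 125.  28.  35.  37.] F [-1.84 -2.3   5.65] g 0.0004
(array([-1.83788435, -2.29824329,  5.64838834]), np.float64(0.6109741411045171))
time_s: 11.38
tool_pos: [0.5457, 0.159, 0.1294]
tool_rot: [-90.4, 60.0, -4.8]
force: [-3.6, -0.9, 5.7]
grip_width: -0.0
t 11.38 p [0.5457 0.159  0.1294] rot [-90.4  60.   -4.8] q [-18.  -2. -11. 126.  29.  34.  36.] F [-3.55 -0.89  5.72] g -0.0
(array([-3.55479497, -0.89320703,  5.71772015]), np.float64(0.5847782781147989))
(array([-2.9343684, -1.406864 ,  2.9047024]), np.float64(0.26749923352036264))
(array([-1.94412696, -0.78958962,  3.69432109]), np.float64(0.3901948397071721))
(array([-0.98312085, -1.14939582,  3.65190902]), np.float64(0.4138945496897176))
8.0 [4.7, 4.9, 0.2]
5.0 [9.8, 8.6, 0.2]
3.0 [13.2, 10.9, 0.3]
0.0 [18.6, 14.2, 0.3]
```

View pics/w5.png

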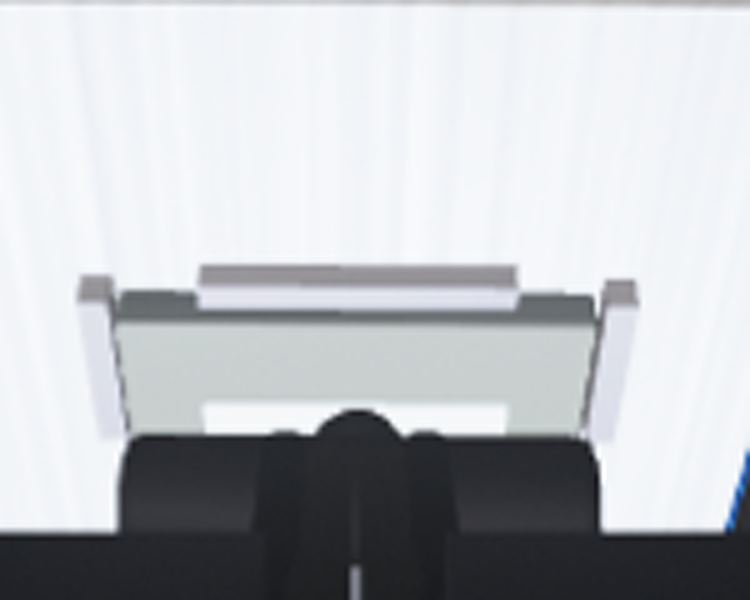

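```bash
python3 -m pendant '[[0,[1.6,1.7,0],[0,0,0]],[0,[3.2,3.3,0],[0,0,0]],[0,[4.7,4.9,0.2],[0,0,0]],[0,[6.4,6.1,0.2],[0,0,0]],[0,[8.1,7.4,0.2],[0,0,0]],[0,[9.8,8.6,0.2],[0,0,0]],[0,[11.5,9.8,0.2],[0,0,0]],[0,[13.2,10.9,0.3],[0,0,0]]]'
python3 -c "
from h import *
st();print(tau())"
python3 arc.py 3 1.5 0 -1.5 -3 -4.5 -6
```

```text
time_s: 12.25
tool_pos: [0.5426, 0.1594, 0.1118]
tool_rot: [-90.4, 60.1, -4.8]
force: [-1.8, -2.5, 4.5]
grip_width: 0.0003
t 12.25 p [0.5426 0.1594 0.1118] rot [-90.4  60.1  -4.8] q [-18.  -1. -11. 127.  31.  32.  33.] F [-1.8  -2.48  4.54] g 0.0003
(array([-1.80479624, -2.4834826 ,  4.54328493]), np.float64(0.541302085813035))
3.0 [-0.2, -0.2, 0.1]
1.5 [2.4, 1.5, 0.1]
0.0 [5.1, 3.1, 0.1]
-1.5 [7.9, 4.6, 0.1]
-3.0 [10.6, 6.1, 0.1]
-4.5 [13.5, 7.5, 0.1]
-6.0 [16.3, 8.8, 0.2]
```

```bash
cat > rd.py <<'E'
from h import *
o=telemetry.get_obs(); p=np.array(o['tool_pos']); b=p+.024*AX
F,t=tau(); v=b-PIV2; print('RD z',round(p[2],4),'th',round(np.degrees(np.arctan2(v[2],-(v@RX))),2),'r',round(np.hypot(v[2],v@RX),4),'tau',round(t,3),'F',F.round(1))
E
python3 -m pendant '[[0,[1.3,0.8,0],[0,0,0]]]' >/dev/null; python3 rd.py
python3 -m pendant '[[0,[1.3,0.8,0],[0,0,0]]]' >/dev/null; python3 rd.py
python3 -m pendant '[[0,[1.35,0.8,0],[0,0,0]]]' >/dev/null; python3 rd.py
python3 -m pendant '[[0,[1.35,0.8,0],[0,0,0]]]' >/dev/null; python3 rd.py
python3 -m pendant '[[0,[1.4,0.75,0],[0,0,0]]]' >/dev/null; python3 rd.py
python3 -m pendant '[[0,[1.4,0.75,0],[0,0,0]]]' >/dev/null; python3 rd.py
python3 -c "
from h import *
c=cam('wrist'); cv2.imwrite('pics/w6.png',cv2.resize(c['image'][190:310,250:400],(750,600),interpolation=cv2.INTER_CUBIC))"
```

```text
RD z 0.1101 th 2.04 r 0.1201 tau 0.673 F [-2.2 -2.1  5.6]
RD z 0.1085 th 1.3 r 0.1202 tau 0.624 F [-1.8 -1.6  5.2]
RD z 0.1069 th 0.53 r 0.1202 tau 0.515 F [-2.4 -1.5  4.3]
RD z 0.1053 th -0.23 r 0.1203 tau 0.655 F [-1.6 -2.   5.4]
RD z 0.1036 th -1.03 r 0.1204 tau 0.55 F [-2.3 -2.   4.5]
RD z 0.102 th -1.82 r 0.1204 tau 0.512 F [-3.8 -2.1  4.2]
```

View pics/w6.png

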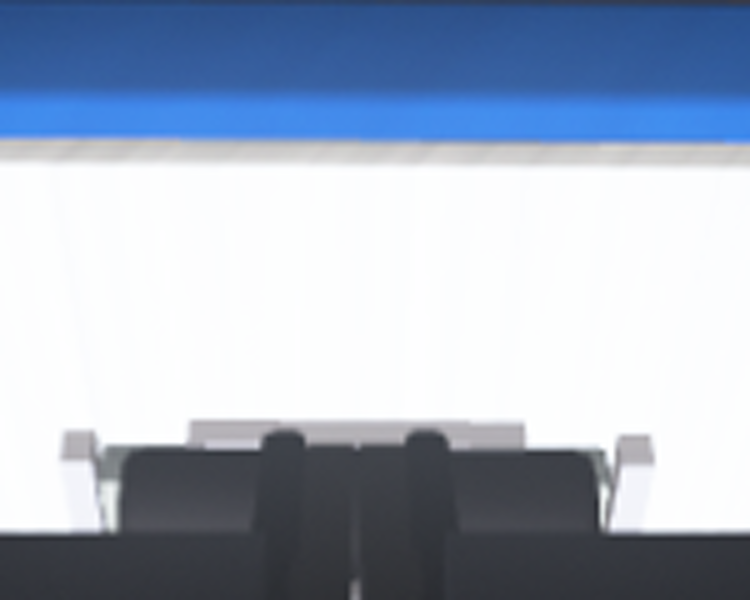

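```bash
python3 arc.py -3 -4.5 -6 -7.5 -9 -10.5 -12
python3 -m pendant '[[0,[1.4,0.7,0],[0,0,0]]]' >/dev/null; python3 rd.py
python3 -m pendant '[[0,[1.4,0.7,0],[0,0,0]]]' >/dev/null; python3 rd.py
python3 -m pendant '[[0,[1.4,0.65,0],[0,0,0]]]' >/dev/null; python3 rd.py
python3 -m pendant '[[0,[1.4,0.65,0],[0,0,0]]]' >/dev/null; python3 rd.py
python3 -m pendant '[[0,[1.4,0.6,0],[0,0,0]]]' >/dev/null; python3 rd.py
python3 -m pendant '[[0,[1.4,0.6,0],[0,0,0]]]' >/dev/null; python3 rd.py
python3 arc.py -6 -7.5 -9
```

```text
-3.0 [2.2, 0.6, 0.1]
-4.5 [5.0, 1.9, 0.1]
-6.0 [7.9, 3.2, 0.2]
-7.5 [10.8, 4.5, 0.2]
-9.0 [13.7, 5.6, 0.2]
-10.5 [16.6, 6.7, 0.2]
-12.0 [19.6, 7.7, 0.2]
RD z 0.1005 th -2.53 r 0.1205 tau 0.503 F [-4.3 -2.8  4.1]
RD z 0.0988 th -3.33 r 0.1205 tau 0.484 F [-4.4 -1.8  3.9]
RD z 0.0971 th -4.11 r 0.1206 tau 0.66 F [-4.7 -1.5  5.2]
RD z 0.0955 th -4.9 r 0.1207 tau 0.668 F [-6.  -1.7  5.2]
RD z 0.0939 th -5.67 r 0.1208 tau 0.499 F [-4.8 -1.6  3.8]
RD z 0.0923 th -6.4 r 0.1209 tau 0.661 F [-6.  -0.6  5. ]
-6.0 [-0.4, -1.1, 0.1]
-7.5 [2.5, 0.1, 0.1]
-9.0 [5.4, 1.3, 0.1]
```

```bash
python3 -m pendant '[[0,[1.45,0.3,0],[0,0,0]]]' >/dev/null; python3 rd.py
python3 -m pendant '[[0,[1.45,0.3,0],[0,0,0]]]' >/dev/null; python3 rd.py
python3 -m pendant '[[0,[1.45,0.4,0],[0,0,0]]]' >/dev/null; python3 rd.py
python3 -m pendant '[[0,[1.45,0.4,0],[0,0,0]]]' >/dev/null; python3 rd.py
python3 arc.py -9 -10.5 -12
python3 - <<'E'
from h import *
c=cam('scene');cv2.imwrite('pics/s5.png',cv2.resize(c['image'][270:440,130:300],(600,600),interpolation=cv2.INTER_CUBIC))
cv2.imwrite('pics/s5f.png',c['image'])
E
```

```text
RD z 0.0907 th -7.16 r 0.1209 tau 0.621 F [-7.  -1.3  4.5]
RD z 0.089 th -7.95 r 0.121 tau 0.762 F [-9.  -0.1  5.4]
RD z 0.0875 th -8.71 r 0.121 tau 0.762 F [-8.4 -0.4  5.3]
RD z 0.0859 th -9.45 r 0.1211 tau 0.791 F [-9.5 -0.9  5.4]
-9.0 [-0.5, -1.3, 0.1]
-10.5 [2.4, -0.3, 0.1]
-12.0 [5.4, 0.7, 0.1]
```

View pics/s5.png

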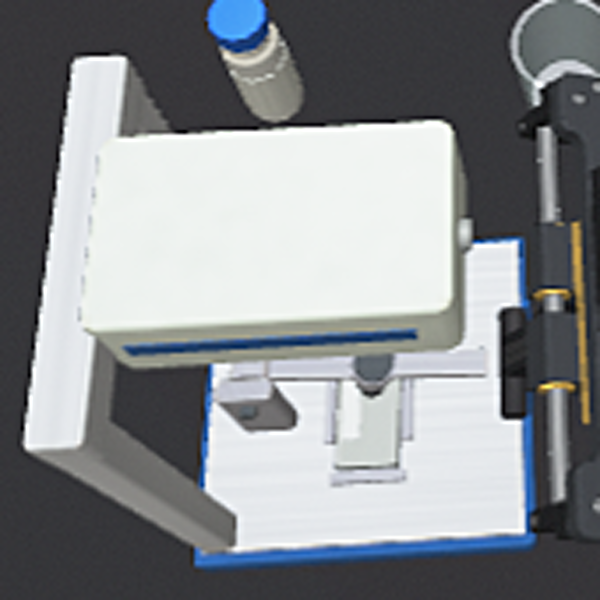

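View pics/s5f.png

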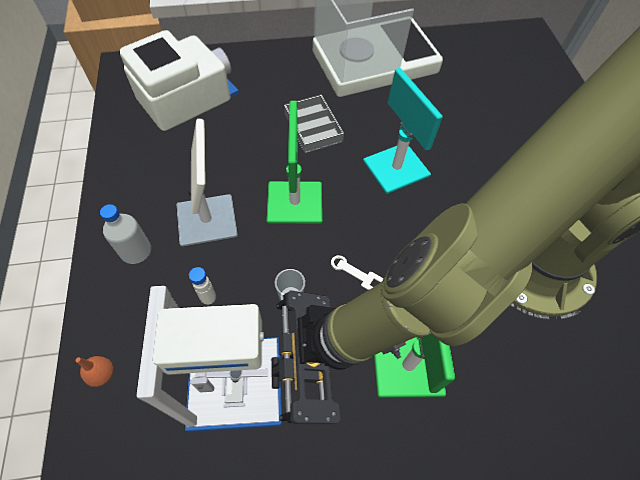

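```bash
python3 -m pendant '[[0,[1.1,1.1,0],[0,0,0]]]' >/dev/null; python3 rd.py
python3 -m pendant '[[0,[1.1,1.1,0],[0,0,0]]]' >/dev/null; python3 rd.py
python3 - <<'E'
from h import *
for i in range(4):
    c=cam('wrist'); print(tau())
cv2.imwrite('pics/w7.png',c['image'])
E
python3 rd.py
```

```text
RD z 0.0848 th -9.98 r 0.1213 tau 0.85 F [-7.1 -2.2  6.1]
RD z 0.0837 th -10.5 r 0.1214 tau 0.978 F [-5.9 -1.9  7.2]
(array([-6.15891293, -1.61627542,  5.53274831]), np.float64(0.7773899513819437))
(array([-5.72028551, -1.6659847 ,  4.99355102]), np.float64(0.7034026484689408))
(array([-5.38163818, -1.62649013,  4.59104989]), np.float64(0.6486992661108659))
(array([-6.07452662, -1.26510558,  4.42280833]), np.float64(0.6399591837962252))
RD z 0.0836 th -10.54 r 0.1214 tau 0.64 F [-6.1 -1.3  4.4]
```

View pics/w7.png

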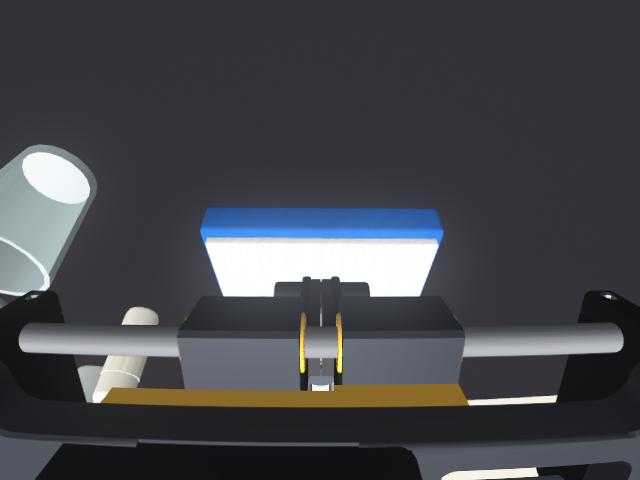

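Run:
```python
from h import *
w=cam('wrist'); p,r=tool(); T=w['cam_to_world']
ct=r.inv().apply(T[:3,3]-p); cr=r.inv()*R.from_matrix(T[:3,:3])
def mk(pos,rot):
    rr=R.from_euler('xyz',rot,degrees=True); M=np.eye(4); M[:3,:3]=(rr*cr).as_matrix(); M[:3,3]=np.array(pos)+rr.apply(ct)
    d=dict(w); d['cam_to_world']=M; return d
c1=mk([.4976,.0194,.3197],[87.3,68.6,-7.3]); c3=mk([.4879,.1652,.1962],[-90.1,55.2,-5.0])
s,e=tri([ray(c1,198,193.8),ray(c3,316.7,238)]); print(s,e)
v=s-PIV2; print('reader frame',v@RX,v@RY,v[2])
th0=np.radians(17.0)
x=v@RX; z=v[2]
# lever frame (lever raised th): rotate
xl=-( -x*np.cos(th0)-0*0)+0
# arm dir a=(-cos,sin); normal up n=(sin,cos)
a=np.array([-np.cos(th0),np.sin(th0)]); n=np.array([np.sin(th0),np.cos(th0)])
q=np.array([x,z]); print('along',q@a,'below',-(q@n))
from scipy.optimize import brentq
for rad in (.007,):
  A_,B_=.055,-(q@n)
  f=lambda t: .085+A_*np.sin(t)-B_*np.cos(t)-rad-.038
  print('contact deg',np.degrees(brentq(f,-.6,.3)))
```

```text
[0.6150123  0.15349741 0.05628571] [np.float64(0.0037461123253242114), np.float64(0.0037461123253242326)]
reader frame -0.05924896207680867 -0.00024864712677649935 -0.02871429135700184
along 0.04826481790597368 below 0.04478233343425848
contact deg 4.822496831876496
```

```bash
cat > fit.py <<'E'
import numpy as np
from scipy.optimize import least_squares
D=np.array([[14,.611],[10,.585],[2.8,.541],[2.04,.673],[1.3,.624],[.53,.515],[-.23,.655],[-1.03,.55],[-1.82,.512],[-2.53,.503],[-3.33,.484],[-4.11,.66],[-4.9,.668],[-5.67,.499],[-6.4,.661],[-7.16,.621],[-7.95,.762],[-8.71,.762],[-9.45,.791],[-9.98,.85],[-10.5,.978]])
k=1200*.055*.055*np.pi/180
for s in (k,None):
    if s: f=lambda q:q[0]+s*np.maximum(0,q[1]-D[:,0])-D[:,1]; x0=[.58,-6]
    else: f=lambda q:q[0]+q[2]*np.maximum(0,q[1]-D[:,0])-D[:,1]; x0=[.58,-6,k]
    r=least_squares(f,x0); c=np.linalg.inv(r.jac.T@r.jac)*2*r.cost/(len(D)-len(x0)); print(r.x,np.sqrt(np.diag(c)), 'half at',r.x[1]-5.2)
E
python3 fit.py
```

```text
[ 0.58136855 -5.67      ] [0.0172489  0.47156121] half at -10.870000004088244
[ 0.57714286 -5.85680955  0.07231495] [0.01751427 0.79278573 0.01777995] half at -11.056809550527898
```

```bash
python3 -m pendant '[[0,[0.8,0.5,0],[0,0,0]]]' >/dev/null; python3 rd.py
python3 - <<'E'
from h import *
F=[]
for i in range(4):
    c=cam('scene'); F.append(tau()[1])
print(F)
E
python3 rd.py
python3 -m pendant '[[0,[-4,0,0],[0,0,0]],[0,[-15,5,0],[0,0,0]],[0,[-40,15,0],[0,0,0]],[0,[-60,15,0],[0,0,0]],[0,[-60,15,0],[0,0,0]]]'
python3 - <<'E'
from h import *
st()
c=cam('wrist'); cv2.imwrite('pics/w8.png',c['image'])
c=cam('scene');cv2.imwrite('pics/s6.png',cv2.resize(c['image'][330:430,180:290],(660,600),interpolation=cv2.INTER_CUBIC))
E
```

```text
RD z 0.0829 th -10.87 r 0.1214 tau 0.932 F [-5.8 -2.   6.8]
[np.float64(0.7645713901395673), np.float64(0.777682578815059), np.float64(0.845518291399328), np.float64(0.7230819504545878)]
RD z 0.0828 th -10.91 r 0.1214 tau 0.723 F [-5.9 -1.2  5.1]
time_s: 14.8
tool_pos: [0.5016, 0.1649, 0.1312]
tool_rot: [-90.0, 59.8, -4.3]
force: [1.1, 0.8, -0.1]
grip_width: 0.0004
t 14.8 p [0.5016 0.1649 0.1312] rot [-90.   59.8  -4.3] q [-19.  -7. -13. 130.  28.  35.  33.] F [ 1.07  0.76 -0.14] g 0.0004
```

View pics/w8.png

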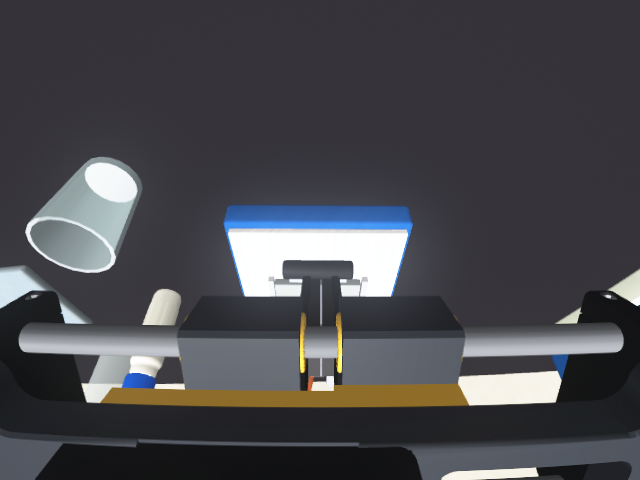

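View pics/s6.png

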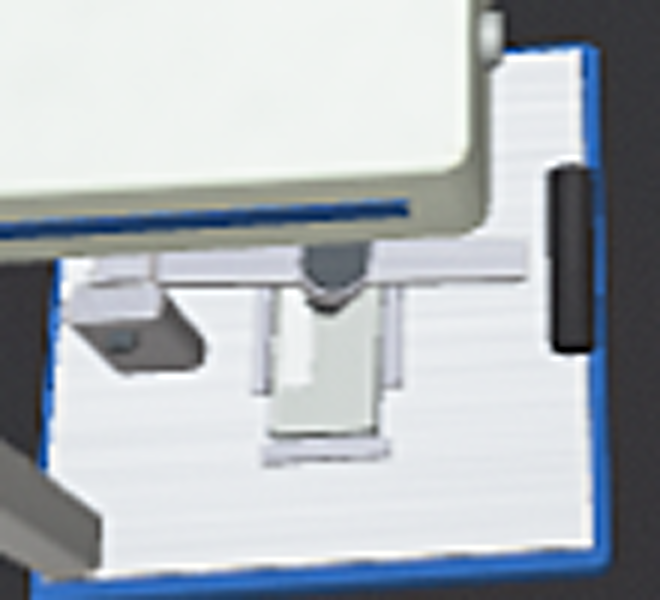

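Run:
```python
from h import *
for n in ('top','scene'):
    cc=cam(n)
    if n=='top': cv2.imwrite('pics/t5.png',cc['image'])
    hsv=cv2.cvtColor(cc['image'],cv2.COLOR_BGR2HSV)
    m=(hsv[...,0]>50)&(hsv[...,0]<75)&(hsv[...,1]>120)
    vv,uu=np.nonzero(m); P=pt(cc,uu,vv); P=P[(P[:,1]<-.05)&(P[:,1]>-.4)&(P[:,0]>.35)]
    for z0 in np.arange(0,.27,.03):
        q=P[(P[:,2]>=z0)&(P[:,2]<z0+.03)]
        if len(q)>3: print(n,round(z0,2),len(q),np.round(np.percentile(q,[1,99],axis=0)[:,:2],3).tolist())
```

```text
top 0.0 1302 [[0.415, -0.277], [0.54, -0.162]]
top 0.09 23 [[0.463, -0.233], [0.471, -0.207]]
top 0.12 49 [[0.463, -0.27], [0.479, -0.155]]
top 0.15 177 [[0.46, -0.288], [0.485, -0.145]]
top 0.18 203 [[0.46, -0.289], [0.485, -0.145]]
top 0.21 594 [[0.461, -0.291], [0.49, -0.146]]
scene 0.0 2045 [[0.418, -0.277], [0.54, -0.161]]
scene 0.03 10 [[0.466, -0.22], [0.488, -0.215]]
scene 0.06 7 [[0.466, -0.218], [0.488, -0.216]]
scene 0.09 40 [[0.464, -0.231], [0.492, -0.207]]
scene 0.12 28 [[0.466, -0.226], [0.494, -0.146]]
scene 0.15 72 [[0.482, -0.15], [0.494, -0.145]]
scene 0.18 110 [[0.475, -0.188], [0.494, -0.145]]
scene 0.21 544 [[0.465, -0.289], [0.493, -0.146]]
```

View pics/t5.png

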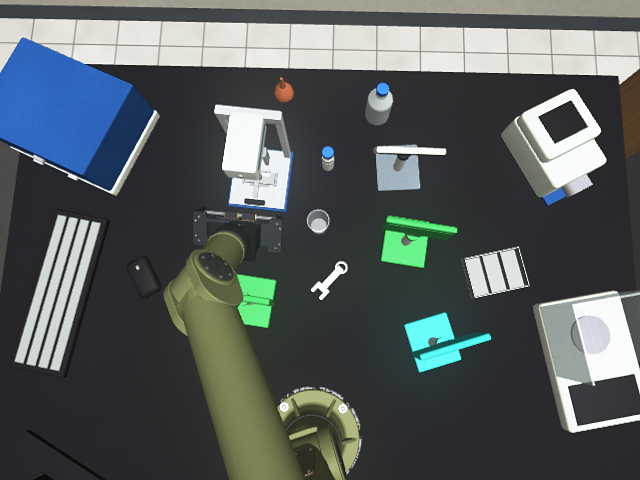

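Run:
```python
from h import *
delta([.48,.14,.27],RF)
delta([.53,.03,.40],goal_R(head(-4,18),[np.cos(.8),np.sin(.8),0]))
```

```text
shift [-133.3, -54.0, -24.8] turn [0.003, -0.003, -0.002] n 3.5
shift [-216.6, -169.2, -131.1] turn [0.669, 0.064, 0.202] n 7.3
```

```bash
python3 -m pendant '[[0,[-40,-16,-6],[0,0,0]],[0,[-80,-32,-12],[0,0,0]],[0,[-120,-48,-18],[0,0,0]],[0,[-140,-70,-40],[0,0,0]],[0,[-160,-100,-70],[0.1,0,0.05]],[0,[-190,-130,-100],[0.2,0.02,0.1]],[0,[-217,-169,-131],[0.33,0.03,0.15]],[0,[-217,-169,-131],[0.45,0.05,0.2]],[0,[-217,-169,-131],[0.57,0.06,0.2]],[0,[-217,-169,-131],[0.67,0.064,0.2]]]'
python3 - <<'E'
from h import *
st()
c=cam('wrist'); cv2.imwrite('pics/w9.png',c['image'])
delta([.64,-.195,.36],goal_R(head(-1,18.5),[1,-.02,.3]))
E
```

```text
time_s: 15.83
tool_pos: [0.5319, 0.0277, 0.4019]
tool_rot: [-50.8, 71.8, -4.2]
force: [0.3, -0.4, -0.4]
grip_width: 0.0005
t 15.83 p [0.5319 0.0277 0.4019] rot [-50.8  71.8  -4.2] q [ -6. -11.  -2.  98.   3.  75.  38.] F [ 0.35 -0.39 -0.42] g 0.0005
shift [77.2, -218.7, -98.4] turn [0.832, -0.014, 0.013] n 6.7
```

View pics/w9.png

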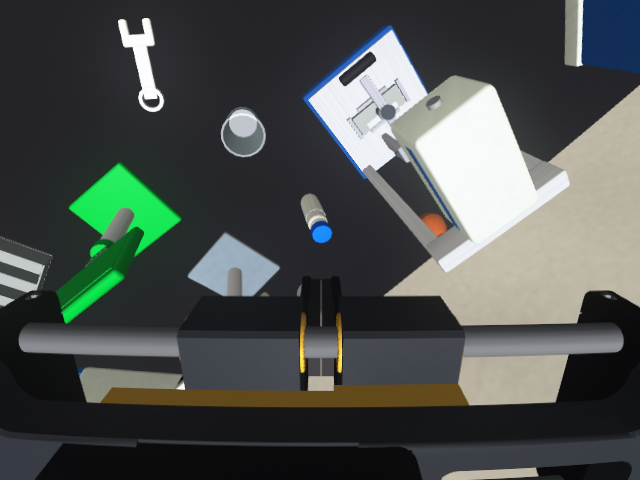

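Run:
```python
from h import *
c=cam('wrist')
cv2.imwrite('pics/w9c.png',cv2.resize(c['image'][30:190,300:440],(700,800)[::1],interpolation=cv2.INTER_CUBIC)[:600])
for u,v in [(357,69),(350,75),(365,63),(372,90),(376,97),(385,108)]: print(u,v,c['image'][v,u],np.round(pt(c,u,v),4))
```

```text
357 69 [59 54 54] [0.5553 0.1589 0.0683]
350 75 [61 56 56] [0.5539 0.1477 0.0703]
365 63 [61 55 56] [0.5559 0.17   0.072 ]
372 90 [227 213 210] [0.5858 0.1567 0.0745]
376 97 [228 215 212] [0.5957 0.1551 0.0758]
385 108 [111 102  93] [0.6114 0.1543 0.0843]
```

View pics/w9c.png

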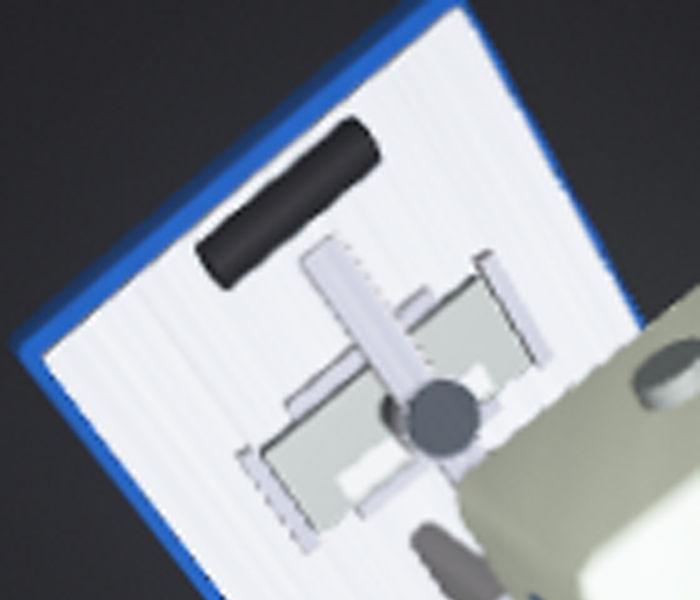

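```bash
python3 -m pendant '[[50,[20,-40,-20],[0.12,0,0]],[50,[40,-80,-40],[0.24,0,0]],[50,[60,-120,-60],[0.36,0,0]],[50,[77,-160,-80],[0.48,0,0]],[50,[77,-200,-98],[0.6,0,0.01]],[50,[77,-219,-98],[0.72,-0.01,0.01]],[50,[77,-219,-98],[0.83,-0.014,0.013]],[50,[77,-219,-98],[0.83,-0.014,0.013]]]' 8
python3 - <<'E'
from h import *
st()
c=cam('wrist'); cv2.imwrite('pics/w10.png',c['image'])
delta([.64,-.195,.36],goal_R(head(-1,18.5),[1,-.02,.3]))
E
```

```text
time_s: 16.6
tool_pos: [0.6417, -0.1959, 0.3589]
tool_rot: [-0.9, 71.7, -1.4]
force: [0.1, 0.9, -0.2]
grip_width: 0.0447
t 16.6 p [ 0.6417 -0.1959  0.3589] rot [-0.9 71.7 -1.4] q [ 7.  6. 12. 86. -7. 70. 19.] F [ 0.09  0.9  -0.2 ] g 0.0447
shift [-1.0, -2.2, -1.4] turn [0.018, -0.003, -0.0] n 0.2
```

View pics/w10.png

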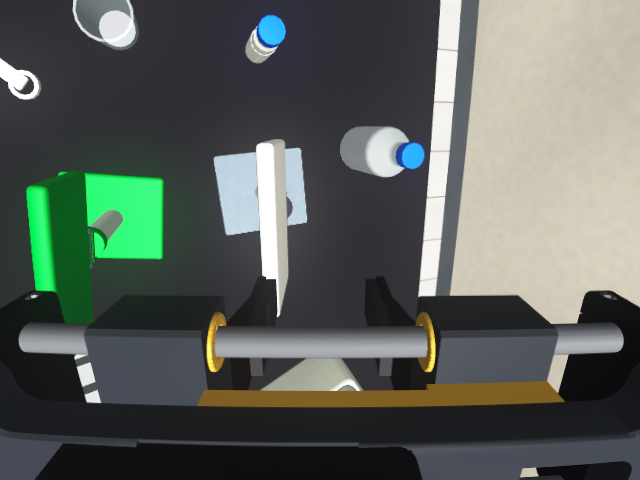

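```bash
cat > disp.py <<'E'
from stand import *
def meas(c,box,show=None):
    m=np.zeros((480,640),bool); m[box[1]:box[3],box[0]:box[2]]=1
    hsv=cv2.cvtColor(c['image'],cv2.COLOR_BGR2HSV)
    pl=m&(hsv[...,0]>92)&(hsv[...,0]<118)&(hsv[...,1]>22)&(hsv[...,2]>100)
    pl=cv2.morphologyEx(pl.astype(np.uint8),cv2.MORPH_OPEN,np.ones((3,3)))>0
    P=rect(c,None,None,0.012,pl); P=P[np.abs(pt(c,*np.nonzero(pl)[::-1])[:,2]-.012)<.015]
    r=cv2.minAreaRect((P[:,:2]*1000).astype(np.float32)); b=cv2.boxPoints(r)
    e=[(b[(i+1)%4]-b[i]) for i in range(4)]; e=max(e,key=lambda q:abs(q[0])-abs(q[1])); yaw=np.degrees(np.arctan2(e[1],e[0])); 
    print('plate',np.round(r[0],1),np.round(r[1],1),'yaw',round((yaw+90)%180-90,2),np.round(b).tolist())
    vv,uu=np.nonzero(m&(c['range_z']>0)); Q=pt(c,uu,vv); k=(Q[:,2]>.15)&(Q[:,2]<.26)&(np.abs(Q[:,0]-.67)<.09)&(np.abs(Q[:,1]+.2)<.1); Q=Q[k]; col=c['image'][vv[k],uu[k]]
    return Q,col
E
python3 - <<'E'
from disp import *
c=cam('wrist'); Q,col=meas(c,(200,120,330,300))
print(len(Q),Q.min(0),Q.max(0))
cv2.imwrite('pics/w10c.png',cv2.resize(c['image'][120:330,190:350],(600,788)[::1])[:600])
# top edge: points within 10 mm of max per y
for y0 in np.arange(-.28,-.11,.02):
    q=Q[(Q[:,1]>=y0)&(Q[:,1]<y0+.02)]
    if len(q)>5:
        print(round(y0,2),len(q),'zmax',q[:,2].max().round(4),[ (round(z,3), np.round(np.percentile(q[np.abs(q[:,2]-z)<.006][:,0],[3,97]),4).tolist()) for z in (.17,.19,.21,.225) if (np.abs(q[:,2]-z)<.006).sum()>2])
E
```

```text
plate [ 671.9 -199.3] [120. 110.] yaw 3.84 [[608.0, -148.0], [616.0, -258.0], [735.0, -250.0], [728.0, -140.0]]
3848 [ 0.63448506 -0.27125674  0.15006848] [ 0.67349313 -0.12437693  0.22815207]
-0.28 57 zmax 0.2129 [(0.17, [0.6651, 0.666]), (0.19, [0.6588, 0.6598]), (0.21, [0.6516, 0.6538])]
-0.26 220 zmax 0.227 [(0.17, [0.6639, 0.6674]), (0.19, [0.6571, 0.6612]), (0.21, [0.6512, 0.6542]), (0.225, [0.6444, 0.649])]
-0.24 451 zmax 0.228 [(0.17, [0.6643, 0.668]), (0.19, [0.6585, 0.66]), (0.21, [0.6508, 0.6545]), (0.225, [0.6349, 0.6489])]
-0.22 576 zmax 0.2281 [(0.17, [0.6644, 0.6672]), (0.19, [0.6576, 0.6614]), (0.21, [0.6509, 0.6547]), (0.225, [0.6351, 0.6484])]
-0.2 609 zmax 0.2276 [(0.17, [0.6646, 0.6685]), (0.19, [0.6578, 0.6617]), (0.21, [0.6515, 0.6548]), (0.225, [0.6353, 0.6493])]
-0.18 657 zmax 0.2278 [(0.17, [0.6656, 0.6675]), (0.19, [0.6581, 0.6619]), (0.21, [0.6515, 0.6547]), (0.225, [0.6355, 0.6493])]
-0.16 676 zmax 0.2282 [(0.17, [0.6649, 0.6687]), (0.19, [0.6583, 0.6617]), (0.21, [0.6517, 0.6552]), (0.225, [0.6356, 0.649])]
-0.14 602 zmax 0.2277 [(0.17, [0.6596, 0.6684]), (0.19, [0.6526, 0.6619]), (0.21, [0.6497, 0.6549]), (0.225, [0.6359, 0.6498])]
```

View pics/w10c.png

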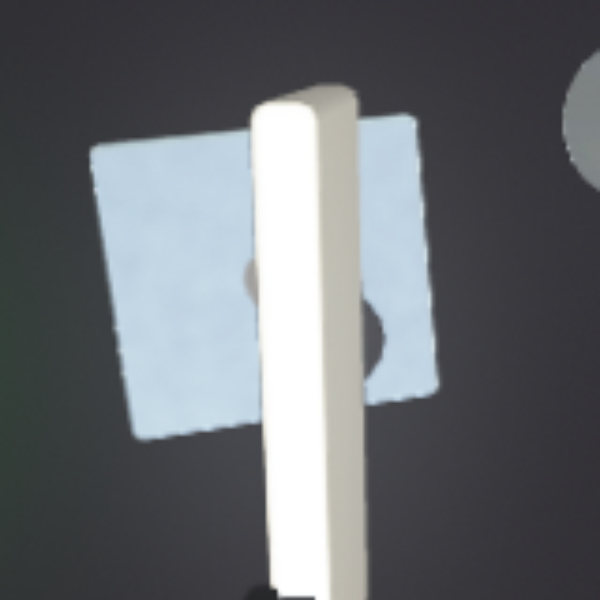

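```bash
cat > dg.py <<'E'
import sys
from h import *
C=np.array([.6719,-.1993,.130])
def pose(phi,psi,r):
    f,s=np.radians([phi,psi]); h=np.array([np.cos(s),np.sin(s),0]); Z=np.array([0,0,1])
    u=np.sin(f)*h+np.cos(f)*Z; n=np.cos(f)*h-np.sin(f)*Z
    return C+r/1000*u, goal_R(-u,n)
if __name__=='__main__':
    st()
    for a in sys.argv[1:]:
        phi,psi,r=map(float,a.split(',')); print(a); delta(*pose(phi,psi,r))
E
python3 dg.py -17.4,-0.5,150 -17.4,-0.5,92
```

```text
t 16.7 p [ 0.6417 -0.1907  0.3601] rot [-0.8 71.6 -0.7] q [ 6.  6. 12. 86. -7. 70. 19.] F [0.49 0.35 0.03] g 0.0478
-17.4,-0.5,150
shift [78.0, -7.8, -41.3] turn [0.011, 0.017, 0.001] n 2.1
-17.4,-0.5,92
shift [135.9, -7.7, -42.3] turn [0.011, 0.017, 0.001] n 3.4
```

```bash
python3 -m pendant '[[50,[35,-8,-41],[0.01,0.017,0]],[50,[78,-8,-41],[0.01,0.017,0]],[50,[78,-8,-41],[0.01,0.017,0]],[50,[78,-8,-41],[0.01,0.017,0]]]' 8
python3 dg.py -17.4,-0.5,92
python3 - <<'E'
from h import *
c=cam('wrist'); cv2.imwrite('pics/w11.png',c['image'])
E
```

```text
time_s: 17.03
tool_pos: [0.6258, -0.1968, 0.2704]
tool_rot: [0.3, 72.9, -0.2]
force: [0.3, 0.5, -0.3]
grip_width: 0.05
t 17.03 p [ 0.6258 -0.1968  0.2704] rot [ 0.3 72.9 -0.2] q [ 7.  7. 12. 96. -8. 62. 21.] F [ 0.26  0.53 -0.29] g 0.05
-17.4,-0.5,92
shift [55.7, -2.2, 2.3] turn [-0.0, -0.005, -0.001] n 1.3
```

View pics/w11.png

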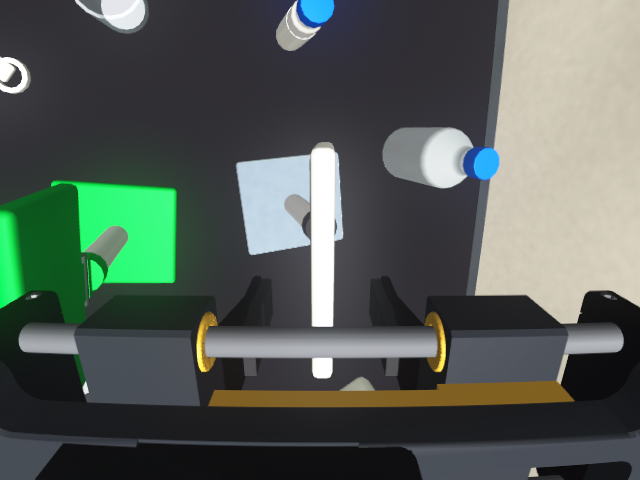

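Panel runs exactly down the middle between the fingers (column 322). Insert and close gently.

```bash
python3 -m pendant '[[50,[25,-2,2],[0,-0.005,0]],[50,[50,-2,2],[0,-0.005,0]],[50,[56,-2,2],[0,-0.005,0]],[30,[56,-2,2],[0,-0.005,0]],[20,[56,-2,2],[0,-0.005,0]],[10,[56,-2,2],[0,-0.005,0]],[8,[56,-2,2],[0,-0.005,0]],[8,[56,-2,2],[0,-0.005,0]],[8,[56,-2,2],[0,-0.005,0]],[8,[56,-2,2],[0,-0.005,0]]]' 8
python3 dg.py -17.4,-0.5,92 -8,1,92 0,2.2,92 8,3.8,92 15,3.84,92
```

```text
time_s: 17.92
tool_pos: [0.645, -0.2029, 0.2222]
tool_rot: [-0.1, 72.3, -0.9]
force: [-6.7, 0.4, 5.0]
grip_width: 0.0139
t 17.92 p [ 0.645  -0.2029  0.2222] rot [-0.1 72.3 -0.9] q [ 7. 10. 12. 97. -9. 56. 22.] F [-6.73  0.38  5.01] g 0.0139
-17.4,-0.5,92
shift [4.0, 3.8, -2.0] turn [-0.005, 0.005, 0.002] n 0.1
-8,1,92
shift [5.3, 3.6, 13.0] turn [-0.031, 0.169, 0.008] n 1.4
0,2.2,92
shift [8.3, 4.0, 25.5] turn [-0.053, 0.308, 0.009] n 2.5
8,3.8,92
shift [13.1, 5.0, 37.4] turn [-0.081, 0.448, 0.007] n 3.6
15,3.84,92
shift [18.5, 5.9, 47.2] turn [-0.083, 0.57, 0.002] n 4.6
```

```bash
python3 -m pendant '[[8,[0.2,0,4],[-0.008,0.045,0]],[8,[0.5,0,8],[-0.015,0.09,0]],[8,[1,0,12],[-0.023,0.13,0.004]],[8,[1.5,0,15],[-0.031,0.169,0.008]],[8,[2.3,0,18],[-0.037,0.205,0.008]],[8,[3.2,0,21.5],[-0.043,0.24,0.008]],[8,[4.3,0.2,25.5],[-0.053,0.308,0.009]],[8,[4.3,0.2,25.5],[-0.053,0.308,0.009]]]'
python3 dg.py 0,2.2,96 5,3,96 10,3.84,96 15,3.84,96
```

```text
time_s: 18.58
tool_pos: [0.6734, -0.2022, 0.2251]
tool_rot: [-118.4, 89.9, -116.0]
force: [-4.0, -1.7, 0.7]
grip_width: 0.0144
t 18.58 p [ 0.6734 -0.2022  0.2251] rot [-118.4   89.9 -116. ] q [ 6. 25. 12. 76. -5. 79. 20.] F [-4.02 -1.67  0.69] g 0.0144
0,2.2,96
shift [-0.9, 3.0, -1.4] turn [0.003, -0.0, 0.001] n 0.1
5,3,96
shift [-0.5, 3.1, 7.0] turn [-0.011, 0.087, 0.0] n 0.7
10,3.84,96
shift [0.5, 3.4, 15.3] turn [-0.026, 0.174, -0.001] n 1.4
15,3.84,96
shift [2.4, 3.6, 23.5] turn [-0.026, 0.261, -0.003] n 2.1
```

```bash
python3 -m pendant '[[8,[0,0.2,4],[-0.006,0.045,0]],[8,[0,0.5,7.5],[-0.011,0.087,0]],[8,[0.5,1,11.5],[-0.02,0.13,0]],[8,[1,1.5,15.3],[-0.026,0.174,-0.001]],[8,[1.8,2,19.5],[-0.026,0.22,-0.002]],[8,[2.4,2,23.5],[-0.026,0.261,-0.003]],[8,[2.4,2,23.5],[-0.026,0.261,-0.003]],[8,[2.4,2,23.5],[-0.026,0.261,-0.003]]]'
python3 dg.py 15,3.84,96
python3 - <<'E'
from disp import *
c=cam('wrist'); cv2.imwrite('pics/w12.png',c['image'])
E
```

```text
time_s: 19.25
tool_pos: [0.6959, -0.2002, 0.2215]
tool_rot: [-179.9, 75.2, -176.2]
force: [0.3, -2.0, -7.0]
grip_width: 0.0139
t 19.25 p [ 0.6959 -0.2002  0.2215] rot [-179.9   75.2 -176.2] q [ 5. 40. 13. 56. -3. 99. 20.] F [ 0.29 -2.03 -7.02] g 0.0139
15,3.84,96
shift [-1.4, 2.5, 0.6] turn [-0.002, 0.004, -0.0] n 0.1
```

View pics/w12.png

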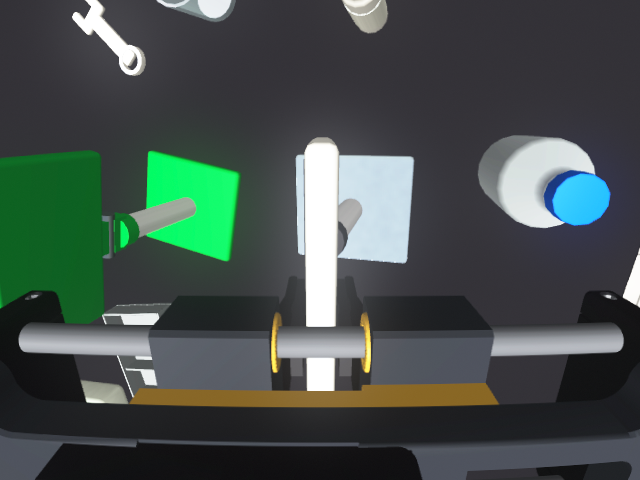

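```bash
python3 -m pendant '[[20,[0,0,0],[0,0,0]],[35,[0,0,0],[0,0,0]],[45,[0,0,0],[0,0,0]],[45,[0,0,0],[0,0,0]],[45,[-20,0,0],[0,0,0]],[45,[-45,0,0],[0,0,0]],[45,[-80,0,0],[0,0,0]],[45,[-120,0,0],[0,0,0]],[45,[-120,0,0],[0,0,0]],[45,[-120,0,0],[0,0,0]]]'
cat > chk.py <<'E'
import sys
from disp import *
c=cam('wrist'); cv2.imwrite(sys.argv[1],c['image'])
Q,col=meas(c,tuple(map(int,sys.argv[2].split(','))))
print(len(Q),Q.min(0),Q.max(0))
# RANSAC planes
rng=np.random.default_rng(0)
for k in range(2):
    best=None
    for i in range(400):
        a=Q[rng.choice(len(Q),3,replace=False)]; n=np.cross(a[1]-a[0],a[2]-a[0]); l=np.linalg.norm(n)
        if l<1e-7: continue
        n/=l; inl=np.abs((Q-a[0])@n)<.0015
        if best is None or inl.sum()>best.sum(): best=inl
    P=Q[best]; n=np.linalg.svd(P-P.mean(0))[2][2]; n*=np.sign(n[2]) if abs(n[2])>.5 else np.sign(n[0])
    print('plane',best.sum(),n.round(4),'c',P.mean(0).round(4),'elev',np.degrees(np.arcsin(n[2])).round(2),'az',np.degrees(np.arctan2(n[1],n[0])).round(2), 'sd',np.std((P-P.mean(0))@n).round(5))
    Q=Q[~best]
    if len(Q)<60: break
E
python3 chk.py pics/w13.png 200,100,460,300
```

```text
time_s: 20.13
tool_pos: [0.7275, -0.1976, 0.3437]
tool_rot: [-179.5, 75.7, -175.7]
force: [-0.2, -0.1, 0.3]
grip_width: 0.0448
plate [ 673.1 -199.3] [119.5 109.7] yaw 3.91 [[610.0, -149.0], [617.0, -258.0], [736.0, -250.0], [729.0, -140.0]]
2996 [ 0.67005658 -0.26097466  0.15046798] [ 0.70607763 -0.1232761   0.23007653]
plane 2340 [0.242  0.0148 0.9702] c [ 0.6963 -0.1857  0.227 ] elev 75.97 az 3.49 sd 0.0007
plane 418 [0.2589 0.0152 0.9658] c [ 0.6959 -0.1813  0.2245] elev 74.97 az 3.36 sd 0.00066
```

View pics/w13.png

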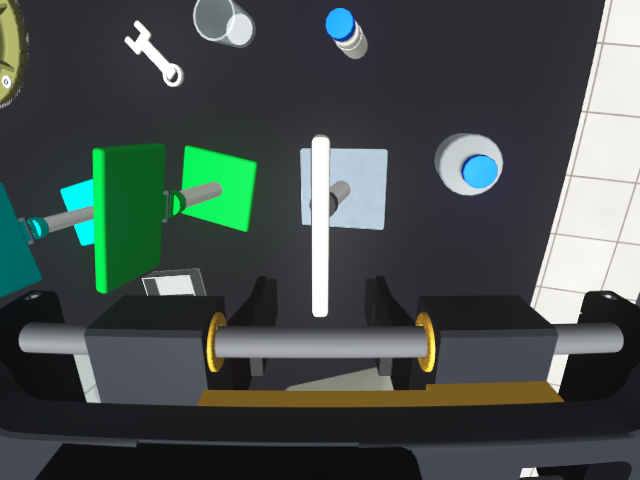

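Run:
```python
from h import *
delta([.55,-.24,.42],goal_R(head(0,5),[1,.07,0]))
```

```text
shift [-31.4, -30.6, -193.1] turn [-0.004, -0.342, -0.006] n 4.7
```

```bash
python3 -m pendant '[[45,[-40,-10,-20],[0,-0.05,0]],[45,[-40,-20,-60],[0,-0.15,0]],[45,[-35,-30,-100],[0,-0.25,0]],[45,[-31,-30,-140],[0,-0.342,0]],[45,[-31,-30,-180],[0,-0.342,0]],[45,[-31,-30,-193],[0,-0.342,0]],[45,[-31,-30,-193],[0,-0.342,0]]]'
python3 chk.py pics/w14.png 260,60,520,300
```

```text
time_s: 20.77
tool_pos: [0.5417, -0.2422, 0.4212]
tool_rot: [-0.2, 85.1, 3.2]
force: [1.3, -0.7, 1.2]
grip_width: 0.0449
plate [ 663.1 -200.4] [101.1 109.3] yaw 3.75 [[609.0, -149.0], [616.0, -258.0], [717.0, -252.0], [710.0, -143.0]]
7633 [ 0.66540263 -0.27407782  0.15006889] [ 0.70694316 -0.12326846  0.23030219]
plane 6038 [ 0.9653  0.0577 -0.2548] c [ 0.6809 -0.1949  0.1945] elev -14.76 az 3.42 sd 0.00065
plane 1238 [0.2092 0.0141 0.9778] c [ 0.6963 -0.1958  0.2275] elev 77.9 az 3.86 sd 0.00066
```

View pics/w14.png

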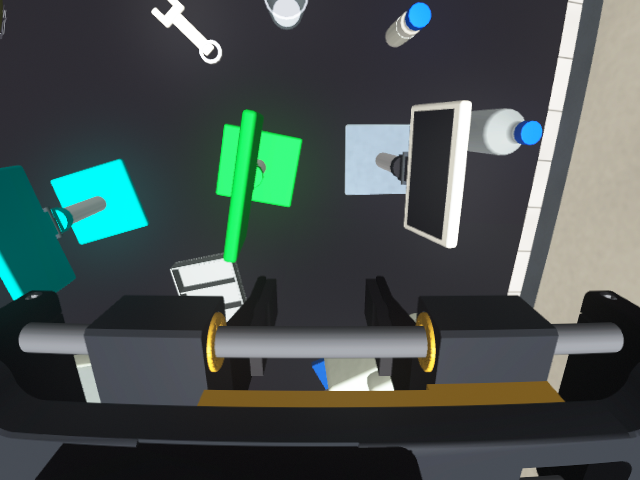

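Run:
```python
from h import *
c=cam('scene'); cv2.imwrite('pics/s9.png',c['image'])
for u,v in [(275,360),(275,370),(275,380)]: print(np.round(pt(c,u,v),4),c['image'][v,u])
for l in ['beaker','tube']:
    q=models.landmark_of('scene',l); print(l,[ (round(float(k['confidence']),2),np.round(np.array(k['centre'])[::-1]*[640,480])) for k in q[:2]])
st()
```

```text
[0.5556 0.1387 0.0685] [74 71 71]
[0.5573 0.1548 0.067 ] [71 69 70]
[0.5589 0.1711 0.0681] [67 65 65]
beaker [(0.74, array([291., 294.]))]
tube [(0.84, array([207., 296.]))]
t 20.97 p [ 0.5498 -0.2383  0.4176] rot [ 1.1 85.2  4.9] q [10.  8. 13. 77. -4. 92. 27.] F [-0.19 -0.01 -0.64] g 0.0453
```

View pics/s9.png

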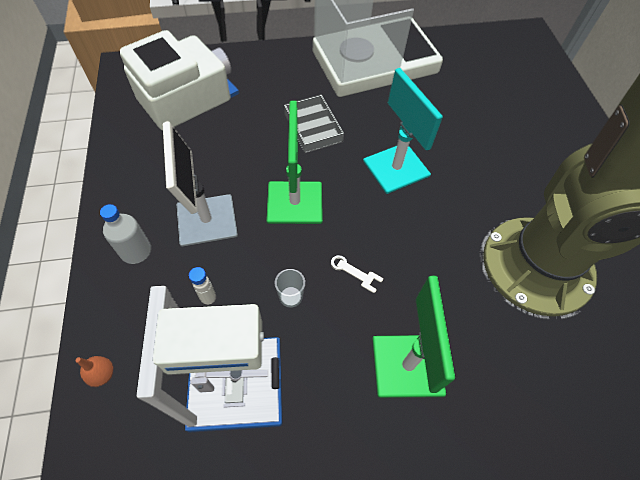

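The scene picture shows the bar at (275,371) lowered, the display leaning back with its screen towards the robot at (185,165), and the beaker (290,290) and tube (203,290) where they were. Nothing is touching the robot, so I am handing in.

```bash
python3 -c "
from cell import env
print(env.sign_off())"
```

```text
the job is handed in; nothing more can be done
None
```

I lowered the clamp lever first, then set the display, and handed the job in at about 21 s with the robot touching nothing.

**Clamp:**
- I pushed the bar down with the closed fingers, tilted 30 degrees. The resistance began to rise with the lever about 5.7 to 5.9 degrees below level (fit uncertainty 0.5 to 0.8 degrees).
- I stopped at about 10.9 degrees below level, which works out to roughly 4.9 mm of the foot's 10 mm travel. The torque on the bar rose about 0.35 N m while moving, against 0.33 expected half way in. The standing reading rose more, about 0.4 N m, but is noisy.
- Final views put the bar at about 10.5 to 11 degrees below level, so it has stayed put.
- I could not see the foot's depth in its sleeve directly. My one attempt to measure the foot from the early pictures was inconsistent (nearly 4 mm off), so I relied on the force.

**Display:** This is the grey stand with the white panel; I left the green and turquoise look-alikes alone. I gripped the panel's top edge and turned it. A final camera fit gave 14.8 degrees of backward lean and a facing direction within about 0.5 degrees of the stand's front.

**Beaker and tube:** both show at the same places in the scene picture as at the start, within about 4 pixels.

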